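Walk the colony counter home and index its dish stage

TASK

Walk the heavy colony counter back to its place, its rear flush against the service duct and centred between the two bench taps: push its two near corners in turn, the left one first, so that it swings about eight degrees past square each way (left, right, left at least) before it gets there. Then pull out the index knob on its sloping face, turn the dish stage anticlockwise to the next hole, let the pin drop in and let go. Do not knock the magnifier, run into the taps or shift the other things on the bench.

Things in the scene. Friction and masses are not known exactly. Their poses are not given: they have to be found in the camera images.
- duct: White service duct (socket trunking) fixed along the back of the bench, 1100 long (its y), 90 deep, 113 high. Its origin is the middle of the counter's place, on the bench 120 in front of the duct's face: x points away from the robot (the face is x = +120), y to the left along the face, z up. When the counter is home its counter_mid is here.
- taps: The two bench taps, fixed with the duct: grey posts 21 in radius at the foot, 152 high, standing 45 in front of the duct's face, 190 left and 190 right of its middle (at x = 75, y = +-190 in the duct's frame), nozzles turned outwards. Same origin as the duct; x axis along the left tap's nozzle line, which is the duct's x axis turned by -45 degrees about z.
- counter_mid (a point): Middle of the colony counter's underside, at bench height: a grey wedge-shaped instrument, about 2.4 kg, 240 x 240. x points to its rear, y to its left, z up. Near face upright at x = -120, 8 to 50 above the bench; from its top edge a face slopes up at 30 degrees to 154 high at x = 60, then a flat top to the upright rear at x = 120. Starts 120 to 150 short of the duct, within 4 degrees of square.
- near_left (a point): On the counter's near face, 27 above the bench, 105 left of its middle (15 in from the left corner): push here to swing the left corner ahead (clockwise from above). Pushed at a near corner the counter swings about a point some 110 to the other side of its middle, so the middle goes ahead as well.
- near_right (a point): The same, 105 right of the middle. The counter slides on four rubber feet (at x, y = +-80): 9 to 16 N to shove it square, 7 to 13 N at a corner (mass and friction vary), more for an instant when it breaks loose.
- lens_edge (a point): Middle of the near edge of the magnifier's frame, at x = -100, z = 190 in the counter's frame. The lens rises from this edge away from the robot at 30 degrees. It overhangs the knob and the near face, so the tool must come in tilted, leaning back to the robot.
- magnifier: The magnifier: rectangular lens in a black frame, 150 wide (y) x 90 x 12 thick, parallel to the sloping face, on two rods from the counter's back; rigid with the counter, same origin and axes. Must not be knocked.
- stage_axis (a point): Centre of the dish stage on the sloping face; z is the turning axis (the face's normal, leaning 30 degrees to the robot). The stage is a white disc 64 in radius with a 90 dish standing to 24 above the face, and an arm over a steel index ring with eight holes, 45 degrees apart, at radius 80.
- stage (a joint): Angle of the dish stage, rad; 0 at the start with the pin in a hole, grows anticlockwise seen from above the face. The next hole is at 0.785: the knob goes from 31 left to 31 right of the stage's middle, along the lower (near) rim. Play in a hole 0.016 rad.
- knob_grip (a point): Middle of the index knob: black, round, 22 across, 22 tall (its ends are 11 above and below this point), on the stage's arm at radius 80 from the axis, 39 above the face. It spins freely on its stem. z is the knob's axis, which is also the stage's. The barrel under it is 16 across; dish and clamps are 24 or more away.
- plunger (a joint): How far the knob is pulled out along its axis, m: 0 pin fully in the hole, 0.005 pin just clear of the ring, 0.010 end stop. A spring pulls it back: 4 N at 0, 8 N at 0.010. Let go between holes, the pin rides on the ring and drops into the next hole that comes.
- dishes_tall: Bystander: stack of five clear dishes, 90 across, 78 tall; origin at its foot.
- dishes_low: Bystander: stack of three clear dishes, 90 across, 47 tall; origin at its foot.
- flask: Bystander: conical glass flask, 64 across, 105 tall; origin at its foot.
- amber_bottle: Bystander: amber bottle, 48 across, 105 tall; origin at its foot.
- media_bottle: Bystander: clear media bottle with a cap, 70 across, 150 tall; origin at its foot.
- tally: Bystander: round steel hand tally, 44 across, 21 tall; origin at its foot.
- tip_box: Bystander: pipette tip box, 85 x 120, 72 tall; origin at its foot.

How it is judged:
By the outcome, as a careful person would: the job done as asked, in the order asked, and still so for the second after the job is handed in, with the robot touching nothing.
It also fails if it takes over 69 s, if anything falls off the work surface, if the arm or the gripper's body presses on something with over 40 N, if the wrist force passes 120 N, or if a joint passes its speed limit or range.

ROBOT

A 6-joint arm with a two-finger parallel gripper is mounted at the origin on the work surface. World frame = base frame: x ahead of the robot, y to its left, z up, the work surface at z = 0. Lengths are in m, angles in degrees, forces in N, time in s.
With the tool pointing down it reaches from about 0.225 to 0.875 m from the base axis. Payload 3.4 kg.
Tool frame: the origin (TCP) lies on the mounting face of the last link; the fingertips stand 173 mm ahead of it and the grasp point (between the pads) lies 155 mm ahead of it; z points along the fingers, y is the direction in which the jaws open and shut (so a half turn about z gives the same grasp; the last joint's range is limited). The gripper opens to 85 mm and grips with 20 to 120 N. Pads are 22 mm wide; open, the fingers measure 114 mm over their backs; the gripper's body (76 mm by 85 mm) begins 54 mm behind the grasp point. The pads swing forward as they close: fully open they stand 13 mm farther back than shut.
Start: joints at [56.551, 15.808, 86.224, -0, 77.962, -6.933], TCP at [0.257, 0.515, 0.405] pointing down, gripper open.
Joint ranges: [-165.64, 165.64], [-43.16, 119.46], [12.63, 154.43], [-67.54, 247.53], [6.08, 155.33], [-154.97, 154.97]. Speed limits (degrees/s): [147.25, 147.25, 180, 180, 180, 180].

INTERFACE

Orientations are given as [roll, pitch, yaw] about the fixed x, y, z axes, in that order (R = Rz(yaw) Ry(pitch) Rx(roll)).
In Python, from bench import telemetry, vision, ticket gives the robot as it stands.
- The arm moves only by the tool jog_arm, never from a script. Its argument "increments" is a list of rows, each an object with "travel": the shift along the tool's x, y, z in m, a list of three; "dr": the turn, a rotation vector about the tool's x, y, z in rad, a list of three; "hand": the opening in per cent of the stroke, from 0 (shut) to 100 (fully open). In form: [{"travel": [x, y, z], "dr": [ax, ay, az], "hand": hand}, ...]. A call has exactly 8 rows; each row shifts and turns the commanded pose from where the row before left it, along the tool's axes as they then stand; what a row does not reach is not made up. A row lasts 1/8 s, in which the tool goes at most 62.5 mm and 10.7 degrees, less where a joint would pass 70% of its speed; a pose out of reach is approached as far as the arm can. A call with a gripper value outside its range is refused whole. The fingers move at their own pace and stop on an object; the grip force is fixed at half the most. Time passes only in rows, so rows that do not move let the fingers close, or fill a call up. It gives the time, the measured TCP pose, the force and the opening at its end, in the units of the state.
- telemetry.sense(): the state, without advancing time (a new reading comes with each control period).
- vision.get_image(name): name is "scene" or "top"; returns the picture (420x560x3 uint8, red, green, blue); there is no depth.
- vision.camera_params(name): a dict with "K" (3x3 intrinsics, pixels), "R" (3x3) and "t" (3): a world point X has camera coordinates R X + t. Camera axes: x right, y down, z forward; pixel columns grow to the right and rows downward; lengths in m; the calibration is good to about 2 mm. A picture is of the moment at which its call begins. camera_params takes no time and is no camera call.
- ticket.close_job(): hands the job in, once; it reports no verdict.
The state is a dict: "clock": time; "qpos": joint angles; "qd": joint speeds; "tau": joint torques, N m; "eef_pos": TCP position; "orientation": TCP orientation; "ft_force": force on the tool from outside, world axes, zero at the start; "torque": the same for the moment, N m; "opening": finger opening in m.
Only numpy, scipy, OpenCV 4.12 (cv2) and the standard library are available. Lean on these libraries where they do the work, as an engineer would, in place of code of your own. Each camera call takes 0.05 s, during which the arm holds its last target.

## Working session

There is one attempt and no reset: what is moved stays moved. The work goes in short steps, Python scripts to look and compute and a tool call to move; the robot and the scene stay as the last step left them, time stands still between calls to the robot, and variables do not carry over. Pictures are saved under pics/ and viewed, and the job is handed in when it is done.

Besides the shell and the picture viewer there is one more tool, called after ">>>" as name(argument=value, ...), one argument or row to a line, values as JSON. jog_arm: Moves the arm, as the interface text tells. Its arguments: {"type":"object","properties":{"increments":{"type":"array","items":{"type":"object","properties":{"travel":{"type":"array","items":{"type":"number"}},"dr":{"type":"array","items":{"type":"number"}},"hand":{"type":"number"}}}}},"required":["increments"]}

```bash
ls; mkdir -p pics; python3 - <<'E'
from bench import telemetry, vision
import cv2
print(telemetry.sense())
for n in("scene","top"):
    im=vision.get_image(n); cv2.imwrite(f"pics/{n}0.png",im[:,:,::-1]); p=vision.camera_params(n); print(n,p, -p["R"].T@p["t"])
E
```

```text
pics
{'clock': 0.0, 'qpos': array([ 5.65515894e+01,  1.58477749e+01,  8.62960224e+01, -2.84212924e-03,
        7.79613241e+01, -6.93275784e+00]), 'qd': array([ 0.12143001, -0.05661877,  0.08230199, -0.00787122,  0.13865479,
       -0.00503541]), 'tau': array([ 1.63918026e-03, -4.16779125e+01, -2.45806736e+01,  1.38607006e-04,
        1.07262027e-02,  2.50377362e-06]), 'eef_pos': array([0.2565974 , 0.51432934, 0.40383231]), 'orientation': array([-1.79895312e+02, -9.93040120e-03,  1.53484933e+02]), 'ft_force': array([ 0.20232043,  0.02462551, -0.6718444 ]), 'torque': array([ 0.0219992 , -0.01473171, -0.01682106]), 'opening': 0.08566521956273315}
scene {'K': array([[506.66476636,   0.        , 283.53965575],
       [  0.        , 506.66476636, 206.75883722],
       [  0.        ,   0.        ,   1.        ]]), 'R': array([[ 0.80811306,  0.58900979,  0.00455582],
       [ 0.49456765, -0.6742982 , -0.54838379],
       [-0.31993144,  0.44540926, -0.83621437]]), 't': array([-0.50833229, -0.22736988,  1.85999567])} [ 1.11831084 -0.6823617   1.43298502]
top {'K': array([[384.66894184,   0.        , 275.99148531],
       [  0.        , 384.66894184, 208.59550209],
       [  0.        ,   0.        ,   1.        ]]), 'R': array([[-0.00858862, -0.99963734,  0.02552303],
       [-0.98490394,  0.00404356, -0.17305457],
       [ 0.17288861, -0.02662403, -0.98458148]]), 't': array([0.01014058, 0.62266634, 0.99958021])} [0.44053759 0.03423197 1.0916646 ]
```

```bash
python3 - <<'E'
import cv2
for n in("scene","top"):
    im=cv2.imread(f"pics/{n}0.png"); cv2.imwrite(f"pics/{n}0b.png",cv2.resize(im,(800,600),interpolation=cv2.INTER_CUBIC))
E
```

```text
(no output)
```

View pics/scene0b.png

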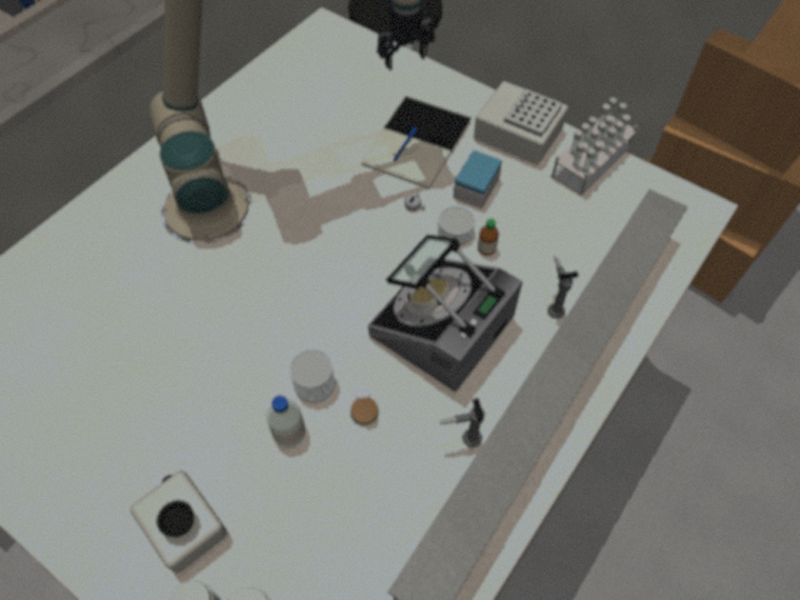

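View pics/top0b.png

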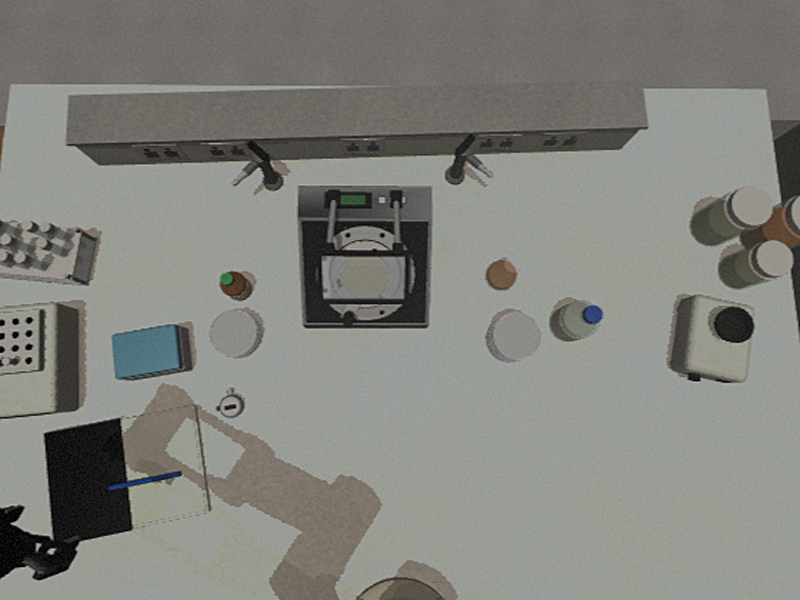

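The top view shows the counter at about (365,257) in the 800-wide picture. The taps' feet are at (273,183) and (455,178), and the foot of the duct's face runs from (100,164) to (620,149). Next I'll zoom in for precise edges.

```bash
cat > h.py <<'E'
import numpy as np, cv2
from bench import telemetry, vision
P={n:vision.camera_params(n) for n in("scene","top")}
def ray(n,uv):
    p=P[n];d=p["R"].T@np.linalg.inv(p["K"])@np.array([uv[0],uv[1],1.]);return -p["R"].T@p["t"],d
def plane(n,uv,z):
    c,d=ray(n,uv);return c+d*(z-c[2])/d[2]
def proj(n,X):
    p=P[n];q=p["K"]@(p["R"]@np.asarray(X,float)+p["t"]);return q[:2]/q[2]
def tri(u1,u2):
    c1,d1=ray("scene",u1);c2,d2=ray("top",u2);A=np.c_[d1,-d2];s=np.linalg.lstsq(A,c2-c1,rcond=None)[0]
    a=c1+d1*s[0];b=c2+d2*s[1];return (a+b)/2,np.linalg.norm(a-b)
def crop(im,x0,y0,x1,y1,s,name):
    c=cv2.resize(im[y0:y1,x0:x1],None,fx=s,fy=s,interpolation=cv2.INTER_CUBIC)
    for x in range((x0//10+1)*10,x1,10):
        cv2.line(c,(int((x+.5-x0)*s),0),(int((x+.5-x0)*s),6 if x%50 else 14),(0,0,255),1)
    for y in range((y0//10+1)*10,y1,10):
        cv2.line(c,(0,int((y+.5-y0)*s)),(6 if y%50 else 14,int((y+.5-y0)*s)),(0,0,255),1)
    cv2.imwrite(name,c)
E
python3 - <<'E'
from h import *
im=cv2.imread("pics/top0.png")
crop(im,160,85,360,235,4,"pics/c1.png")
im=cv2.imread("pics/scene0.png")
crop(im,240,150,440,300,4,"pics/c2.png")
E
```

```text
(no output)
```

View pics/c1.png

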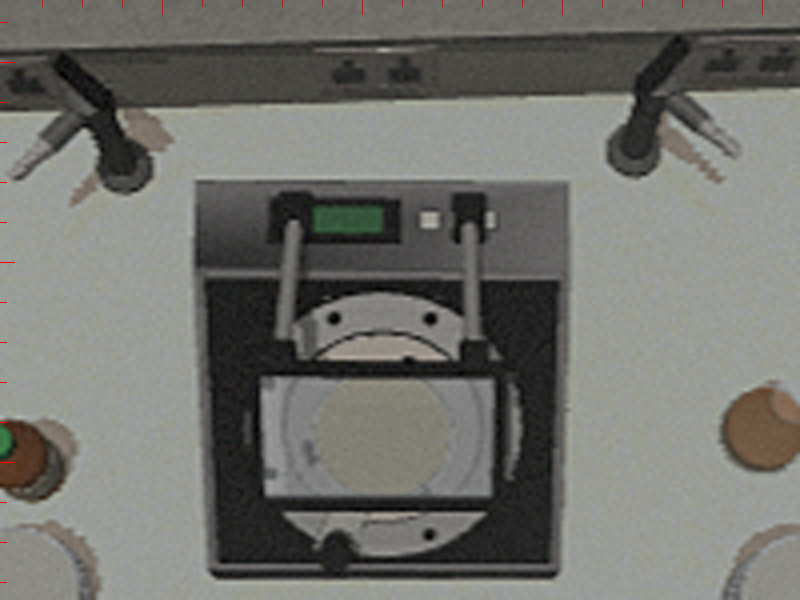

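View pics/c2.png

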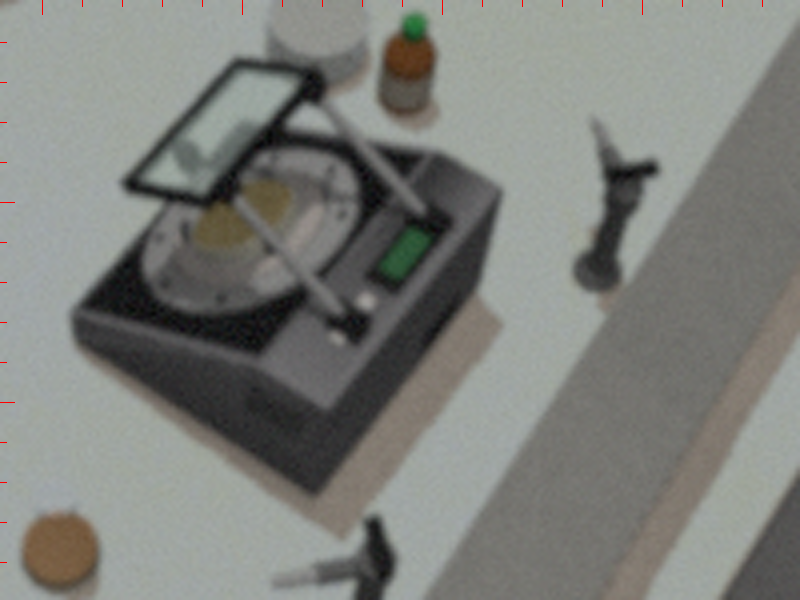

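```bash
cat >> h.py <<'E'
def edge(im,n,pts_a,pts_b,z,half=5,N=60):
    """sub-pixel: strongest gradient across segment a-b, fitted line, cast to plane z; returns point list"""
    g=cv2.GaussianBlur(cv2.cvtColor(im,cv2.COLOR_BGR2GRAY).astype(np.float32),(0,0),.8)
    a=np.array(pts_a,float);b=np.array(pts_b,float);d=(b-a)/np.linalg.norm(b-a);nn=np.array([-d[1],d[0]])
    s=np.arange(-half,half+.01,.25);out=[]
    for k in np.linspace(0.03,.97,N):
        q=a+(b-a)*k+s[:,None]*nn
        v=cv2.remap(g,q[:,0].astype(np.float32)[None],q[:,1].astype(np.float32)[None],cv2.INTER_LINEAR)[0]
        gr=np.abs(np.gradient(v));i=np.argmax(gr);out.append(a+(b-a)*k+s[i]*nn)
    out=np.array(out)
    l=cv2.fitLine(out.astype(np.float32),cv2.DIST_HUBER,0,.01,.01).ravel()
    c=l[2:];dd=l[:2];r=(out-c)@np.array([-dd[1],dd[0]])
    t=(out-c)@dd
    A,B=plane(n,c+dd*t.min(),z),plane(n,c+dd*t.max(),z)
    return A,B,np.median(np.abs(r))
def isect(L1,L2):
    A,B=L1[0][:2],L1[1][:2];C,D=L2[0][:2],L2[1][:2]
    s=np.linalg.solve(np.c_[B-A,-(D-C)],C-A);return A+s[0]*(B-A)
E
python3 - <<'E'
from h import *
np.set_printoptions(precision=4,suppress=True)
im=cv2.imread("pics/top0.png")
f=lambda x,y:(160+(x+.5)/4-.5,85+(y+.5)/4-.5)
for nm,a,b,z in [("duct",f(170,102),f(600,92),0),("ductL",(75,115),(155,112),0),("rear",f(198,182),f(566,182),.154),("left",f(196,190),f(198,265),.154),("right",f(568,190),f(566,265),.154),("near",f(215,577),f(550,577),.008),("nearT",f(215,569),f(550,569),.05)]:
    A,B,r=edge(im,"top",a,b,z,4); d=B-A; print(nm,A,B,"ang",np.degrees(np.arctan2(d[1],d[0])),"len",np.linalg.norm(d),r)
for t in [(127,168),(632,153)]: print("tap",plane("top",f(*t),0.005))
for t,z in [((195,181),.154),((569,181),.154),((208,577),.008),((557,577),.008)]: print(plane("top",f(*t),z))
print("knob", plane("top",f(337,550),.10))
E
```

```text
duct [0.9295 0.2142 0.    ] [ 0.9406 -0.0901  0.    ] ang -87.92191247551767 len 0.30443339259617735 0.2770839657470502
ductL [0.9159 0.5921 0.    ] [0.9241 0.371  0.    ] ang -87.88073200868745 len 0.22127998660506165 0.2655709320335616
rear [0.8115 0.1711 0.154 ] [ 0.8114 -0.0505  0.154 ] ang -90.0178669555021 len 0.22157256141341855 0.13258967480290743
left [0.7556 0.1814 0.154 ] [0.8026 0.1786 0.154 ] ang -3.347537373113685 len 0.047085393416053056 0.2161612781703559
right [ 0.8028 -0.0576  0.154 ] [ 0.7556 -0.0605  0.154 ] ang -176.54733282751096 len 0.04732174316511156 0.16511110250472577
near [0.5719 0.1752 0.008 ] [ 0.5705 -0.0474  0.008 ] ang -90.36588446757345 len 0.22258856516369926 0.06474494650047052
nearT [0.5668 0.1697 0.05  ] [ 0.5655 -0.0443  0.05  ] ang -90.36588446757342 len 0.21396161573524153 0.06474494650047052
tap [0.879  0.2536 0.005 ]
tap [ 0.8915 -0.1221  0.005 ]
[0.8102 0.18   0.154 ]
[ 0.8105 -0.0595  0.154 ]
[0.5734 0.1872 0.008 ]
[ 0.5721 -0.0596  0.008 ]
knob [0.5793 0.0911 0.1   ]
```

```bash
cat >> h.py <<'E'
from scipy.spatial.transform import Rotation as Ro, Slerp
def pose():
    s=telemetry.sense();return np.array(s["eef_pos"]),Ro.from_euler("xyz",s["orientation"],degrees=True)
def toolR(yaw,tilt):  # jaws along counter y, tool leaning back to robot
    return Ro.from_euler("z",yaw,degrees=True)*Ro.from_matrix(np.array([[-1,0,0],[0,1,0],[0,0,-1.]]))*Ro.from_euler("y",-tilt,degrees=True)
def plan(p1,R1,n=8,p0=None,R0=None,nd=4,profile=None):
    if p0 is None:p0,R0=pose()
    p1=np.asarray(p1,float)
    ks=np.linspace(0,1,n+1) if profile is None else np.array(profile)
    sl=Slerp([0,1],Ro.concatenate([R0,R1]));p,R=p0,R0
    for k in ks[1:]:
        tp=p0+(p1-p0)*k;tR=sl([k])[0]
        t=np.round(R.inv().apply(tp-p),nd);p=p+R.apply(t)
        d=np.round((R.inv()*tR).as_rotvec(),nd);R=R*Ro.from_rotvec(d)
        print("travel",t.tolist(),"dr",d.tolist())
    print("end",p.round(4),R.as_euler("xyz",degrees=True).round(2),"perrow mm",np.linalg.norm(t)*1e3)
    return p,R
def say():
    s=telemetry.sense();print({k:np.round(s[k],3) if k!="eef_pos" else np.round(s[k],4) for k in("clock","eef_pos","orientation","ft_force","torque","opening","qpos")})
E
python3 - <<'E'
from h import *
p,R=plan([.40,.18,.33],toolR(0,35),8)
E
```

```text
travel [-0.0347, -0.0294, 0.0093] dr [-0.0179, -0.075, -0.056]
travel [-0.0322, -0.0314, 0.0112] dr [-0.0178, -0.0751, -0.0559]
travel [-0.0295, -0.0334, 0.013] dr [-0.0179, -0.075, -0.056]
travel [-0.0266, -0.0352, 0.0145] dr [-0.0178, -0.0751, -0.056]
travel [-0.0234, -0.0369, 0.0157] dr [-0.0179, -0.075, -0.0559]
travel [-0.02, -0.0383, 0.0167] dr [-0.0178, -0.0751, -0.056]
travel [-0.0167, -0.0398, 0.0174] dr [-0.0179, -0.075, -0.056]
travel [-0.013, -0.0408, 0.0177] dr [-0.0178, -0.0751, -0.0559]
end [0.4  0.18 0.33] [-180.   35.  180.] perrow mm 46.334975990066084
```

>>> jog_arm(
  increments=[
    {"travel":[-0.035,-0.029,0.009],"dr":[-0.018,-0.075,-0.056],"hand":0},
    {"travel":[-0.032,-0.031,0.011],"dr":[-0.018,-0.075,-0.056],"hand":0},
    {"travel":[-0.03,-0.033,0.013],"dr":[-0.018,-0.075,-0.056],"hand":0},
    {"travel":[-0.027,-0.035,0.0145],"dr":[-0.018,-0.075,-0.056],"hand":0},
    {"travel":[-0.023,-0.037,0.016],"dr":[-0.018,-0.075,-0.056],"hand":0},
    {"travel":[-0.02,-0.038,0.017],"dr":[-0.018,-0.075,-0.056],"hand":0},
    {"travel":[-0.017,-0.04,0.017],"dr":[-0.018,-0.075,-0.056],"hand":0},
    {"travel":[-0.013,-0.041,0.018],"dr":[-0.018,-0.075,-0.056],"hand":0},
  ],
)

```text
clock: 1.1
eef_pos: [0.4018, 0.1799, 0.3302]
orientation: [179.9, 35.2, -179.9]
ft_force: [0.7, -0.9, -0.3]
opening: 0.0
```

```bash
python3 - <<'E'
from h import *
p,R=plan([.445,.166,.1624],toolR(0,35),8)
E
```

```text
travel [0.0077, -0.0018, 0.0203] dr [0.0004, 0.0004, 0.0002]
travel [0.0076, -0.0018, 0.0202] dr [0.0003, 0.0004, 0.0002]
travel [0.0077, -0.0017, 0.0203] dr [0.0004, 0.0004, 0.0002]
travel [0.0077, -0.0018, 0.0202] dr [0.0004, 0.0004, 0.0002]
travel [0.0076, -0.0018, 0.0203] dr [0.0003, 0.0004, 0.0002]
travel [0.0076, -0.0017, 0.0203] dr [0.0004, 0.0004, 0.0003]
travel [0.0076, -0.0018, 0.0202] dr [0.0004, 0.0004, 0.0002]
travel [0.0077, -0.0017, 0.0203] dr [0.0003, 0.0004, 0.0002]
end [0.445  0.166  0.1624] [180.  35. 180.] perrow mm 21.77774092967404
```

>>> jog_arm(
  increments=[
    {"travel":[0.015,-0.0035,0.0405],"dr":[0,0,0],"hand":0},
    {"travel":[0.015,-0.0035,0.0405],"dr":[0,0,0],"hand":0},
    {"travel":[0.0155,-0.0035,0.0405],"dr":[0,0,0],"hand":0},
    {"travel":[0.0155,-0.0035,0.0405],"dr":[0,0,0],"hand":0},
    {"travel":[-0.0025,0,0.0017],"dr":[0,0,0],"hand":0},
    {"travel":[-0.0025,0,0.0017],"dr":[0,0,0],"hand":0},
    {"travel":[-0.0025,0,0.0017],"dr":[0,0,0],"hand":0},
    {"travel":[0,0,0],"dr":[0,0,0],"hand":0},
  ],
)

```text
clock: 2.1
eef_pos: [0.4652, 0.1688, 0.1982]
orientation: [179.8, 32.9, 179.9]
ft_force: [-0.0, -0.6, -0.2]
opening: -0.0003
```

```bash
python3 - <<'E'
from h import *
say()
im=vision.get_image("top")[:,:,::-1].copy();cv2.imwrite("pics/t1.png",im);crop(im,160,85,360,235,4,"pics/c3.png")
im=vision.get_image("scene")[:,:,::-1].copy();cv2.imwrite("pics/s1.png",im);crop(im,220,150,420,300,4,"pics/c4.png")
say()
E
```

```text
{'clock': np.float64(2.1), 'eef_pos': array([0.4652, 0.1688, 0.1982]), 'orientation': array([179.776,  32.892, 179.929]), 'ft_force': array([-0.042, -0.558, -0.219]), 'torque': array([-0.022,  0.286,  0.008]), 'opening': np.float64(-0.0), 'qpos': array([ 14.925,  18.053, 126.138, -64.55 ,   8.71 , -13.039])}
{'clock': np.float64(2.2), 'eef_pos': array([0.465 , 0.1687, 0.1979]), 'orientation': array([179.797,  32.849, 179.945]), 'ft_force': array([-0.638,  0.204,  0.442]), 'torque': array([-0.006,  0.227, -0.036]), 'opening': np.float64(0.0), 'qpos': array([ 14.924,  18.073, 126.166, -64.574,   8.711, -13.023])}
```

View pics/c3.png

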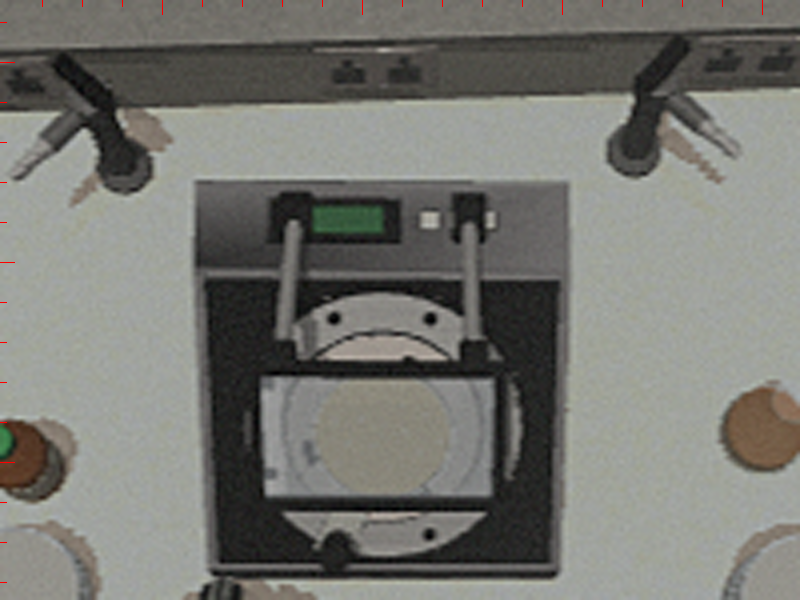

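View pics/c4.png

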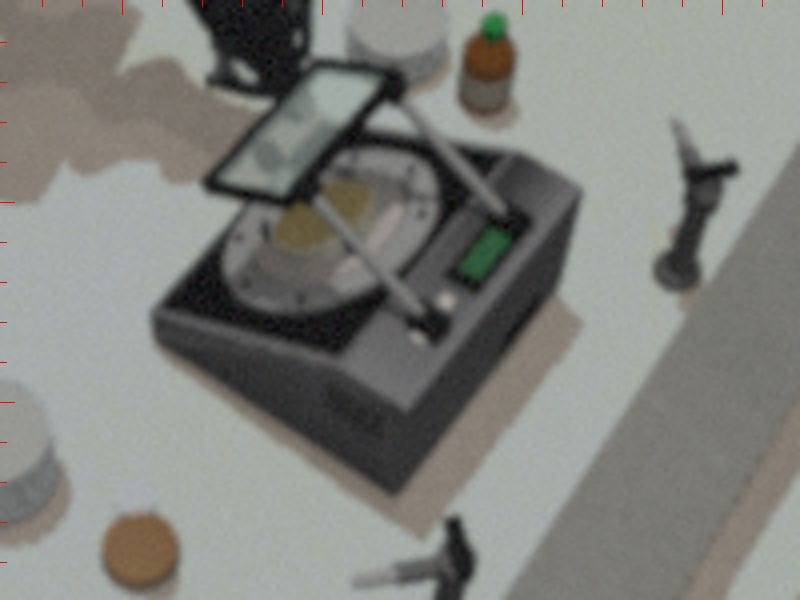

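```bash
python3 - <<'E'
from h import *
p,R=plan([.47,.166,.188],toolR(0,20),8)
im=cv2.imread("pics/t1.png")
for k in (0,):
  f=lambda x,y:(160+(x+.5)/4-.5,85+(y+.5)/4-.5)
  for nm,a,b,z in [("duct",f(170,102),f(600,92),0),("ductT",f(30,48),f(770,28),.113),("rear",f(198,182),f(566,182),.154),("near",f(260,577),f(550,577),.008)]:
    A,B,r=edge(im,"top",a,b,z,4); d=B-A; print(nm,A,B,"ang",np.degrees(np.arctan2(d[1],d[0])),"len",np.linalg.norm(d),r)
E
```

```text
travel [0.0001, -0.0003, 0.0014] dr [0.0004, 0.028, -0.0001]
travel [0.0001, -0.0004, 0.0014] dr [0.0004, 0.0281, -0.0]
travel [0.0001, -0.0003, 0.0013] dr [0.0004, 0.028, -0.0001]
travel [0.0, -0.0004, 0.0014] dr [0.0003, 0.028, -0.0]
travel [0.0, -0.0003, 0.0014] dr [0.0004, 0.0281, -0.0001]
travel [-0.0, -0.0003, 0.0014] dr [0.0004, 0.028, -0.0001]
travel [-0.0001, -0.0004, 0.0014] dr [0.0004, 0.028, -0.0]
travel [-0.0001, -0.0003, 0.0014] dr [0.0004, 0.0281, -0.0001]
end [0.47  0.166 0.188] [-180.   20. -180.] perrow mm 1.4352700094407322
duct [0.92955761 0.21417724 0.        ] [ 9.40648708e-01 -9.00572313e-02 -2.22044605e-16] ang -87.91216323426508 len 0.30443656884157 0.2890239810372113
ductT [0.9206323  0.28450763 0.113     ] [ 0.93797421 -0.18875414  0.113     ] ang -87.90142805101601 len 0.4735793922770902 0.2708732910386415
rear [0.8111044  0.17109293 0.154     ] [ 0.81193041 -0.0504828   0.154     ] ang -89.78640671963294 len 0.22157727095883872 0.10685205729725752
near [0.57179439 0.14445531 0.008     ] [ 0.57073132 -0.04837756  0.008     ] ang -90.31586350098209 len 0.19283580509287607 1.466767421208977e-05
```

>>> jog_arm(
  increments=[
    {"travel":[0.0025,-0.0003,-0.001],"dr":[0,0.028,0],"hand":0},
    {"travel":[0.0025,-0.0003,-0.001],"dr":[0,0.028,0],"hand":0},
    {"travel":[0,-0.0003,0.0014],"dr":[0,0.028,0],"hand":0},
    {"travel":[0,-0.0004,0.0014],"dr":[0,0.028,0],"hand":0},
    {"travel":[0,-0.0003,0.0014],"dr":[0,0.028,0],"hand":0},
    {"travel":[0,-0.0003,0.0014],"dr":[0,0.028,0],"hand":0},
    {"travel":[0,-0.0004,0.0014],"dr":[0,0.028,0],"hand":0},
    {"travel":[0,-0.0003,0.0014],"dr":[0,0.028,0],"hand":0},
  ],
)

```text
clock: 3.2
eef_pos: [0.4633, 0.166, 0.1889]
orientation: [179.8, 19.9, 180.0]
ft_force: [0.2, 0.5, -0.2]
opening: 0.0001
```

```bash
python3 - <<'E'
from h import *
say()
p,R=plan([.495,.166,.186],toolR(0,20),8)
im=cv2.imread("pics/scene0.png"); crop(im,370,130,560,270,4,"pics/c5.png");crop(im,270,240,470,390,4,"pics/c6.png")
E
```

```text
{'clock': np.float64(3.2), 'eef_pos': array([0.4633, 0.166 , 0.1889]), 'orientation': array([179.826,  19.907, 179.987]), 'ft_force': array([ 0.226,  0.454, -0.166]), 'torque': array([-0.05 ,  0.229,  0.009]), 'opening': np.float64(0.0), 'qpos': array([ 13.304,  18.981, 121.592, -12.491,  20.422, -65.727])}
travel [-0.0036, -0.0, 0.0017] dr [0.0004, -0.0002, -0.0]
travel [-0.0036, -0.0, 0.0017] dr [0.0003, -0.0002, -0.0001]
travel [-0.0036, -0.0, 0.0017] dr [0.0004, -0.0002, 0.0]
travel [-0.0036, -0.0, 0.0017] dr [0.0004, -0.0002, -0.0]
travel [-0.0036, -0.0, 0.0017] dr [0.0004, -0.0002, -0.0]
travel [-0.0036, -0.0, 0.0017] dr [0.0003, -0.0002, -0.0001]
travel [-0.0036, -0.0001, 0.0017] dr [0.0004, -0.0002, 0.0]
travel [-0.0036, 0.0, 0.0017] dr [0.0004, -0.0002, -0.0]
end [0.495 0.166 0.186] [-180.   20.  180.] perrow mm 3.981205847478877
```

View pics/c5.png

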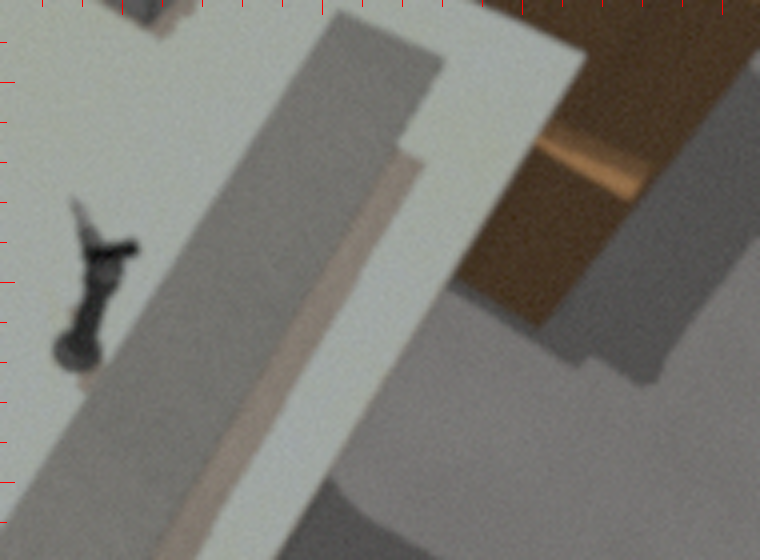

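View pics/c6.png

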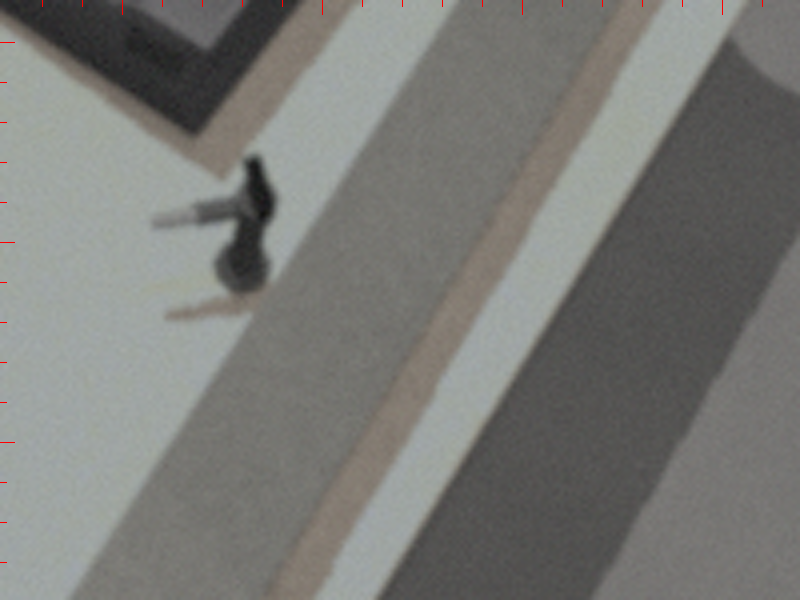

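Scene view: the left tap's foot is at (77,352) in c5, the right tap's foot at (243,268) in c6, and the duct's front top edge is sharp in both. Now I'll compare the two cameras.

```bash
python3 - <<'E'
from h import *
np.set_printoptions(precision=4,suppress=True)
im=cv2.imread("pics/scene0.png")
g=lambda x,y:(370+(x+.5)/4-.5,130+(y+.5)/4-.5)
q=lambda x,y:(270+(x+.5)/4-.5,240+(y+.5)/4-.5)
A,B,r=edge(im,"scene",g(300,70),q(140,495),.113,4);d=B-A;print("ductT scene",A,B,np.degrees(np.arctan2(d[1],d[0])),r, "x at y=.065",A+(.065-A[1])/d[1]*d)
t=cv2.imread("pics/t1.png");f=lambda x,y:(160+(x+.5)/4-.5,85+(y+.5)/4-.5)
A,B,r=edge(t,"top",f(30,48),f(770,28),.113,4);d=B-A;print("ductT top x at .065",A+(.065-A[1])/d[1]*d)
A,B,r=edge(t,"top",f(170,102),f(600,92),0,4);d=B-A;print("foot top x at .065",A+(.065-A[1])/d[1]*d)
print("taps scene",plane("scene",g(77,352),.005),plane("scene",q(243,268),.005))
print("tri taps",tri(g(77,352),f(127,168)),tri(q(243,268),f(632,153)))
h=lambda x,y:(240+(x+.5)/4-.5,150+(y+.5)/4-.5)
A,B,r=edge(im,"scene",h(498,200),h(328,402),.154,3);d=B-A;print("rear top scene",A,B,np.degrees(np.arctan2(d[1],d[0])),r)
print("corners scene RL,RR",plane("scene",h(501,190),.154),plane("scene",h(324,409),.154),"base RR",plane("scene",h(316,495),.008))
crop(t,40,60,240,130,4,"pics/c7.png");crop(t,380,60,480,130,6,"pics/c8.png")
print("ductLcorner",plane("scene",g(340,10),.113))
E
```

```text
ductT scene [ 0.9399 -0.3189  0.113 ] [0.9102 0.5041 0.113 ] 92.07223613683954 0.2548570581797146 x at y=.065 [0.926 0.065 0.113]
ductT top x at .065 [0.9287 0.065  0.113 ]
foot top x at .065 [ 0.935  0.065 -0.   ]
taps scene [0.8801 0.2506 0.005 ] [ 0.8948 -0.1272  0.005 ]
tri taps (array([0.8799, 0.2537, 0.0015]), np.float64(0.0015224433933000504)) (array([ 0.8941, -0.1237, -0.0025]), np.float64(0.0014537932190943636))
rear top scene [ 0.8085 -0.0509  0.154 ] [0.809  0.1584 0.154 ] 89.85363685526492 0.17410141761019696
corners scene RL,RR [0.8089 0.1746 0.154 ] [ 0.805  -0.0629  0.154 ] base RR [ 0.8061 -0.0585  0.008 ]
ductLcorner [0.9084 0.6196 0.113 ]
```

View pics/c7.png

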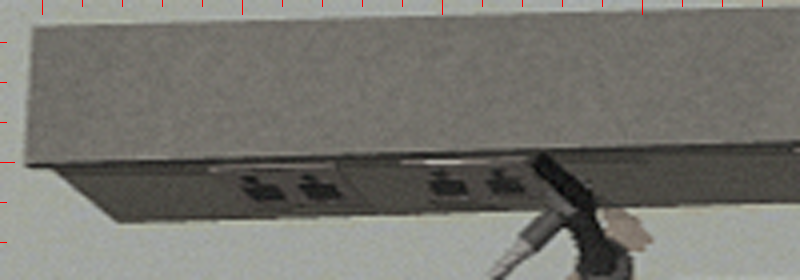

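View pics/c8.png

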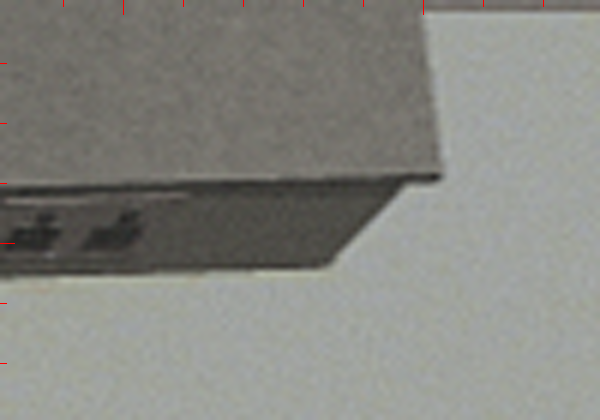

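```bash
python3 - <<'E'
from h import *
np.set_printoptions(precision=4,suppress=True)
f=lambda x,y,x0,y0,s:(x0+(x+.5)/s-.5,y0+(y+.5)/s-.5)
for a,b,z in [((25,165),(440,180),.108),((120,222),(328,267),0)]:
    A=plane("top",f(*a,40,60,4),z);B=plane("top",f(*b,380,60,6),z);print(A,B,np.linalg.norm(A-B),(A+B)/2)
t=cv2.imread("pics/t1.png");F=lambda x,y:f(x,y,160,85,4)
C={}
for nm,a,b,z in [("rear",F(198,182),F(566,182),.154),("left",F(196,190),F(198,265),.154),("right",F(568,190),F(566,265),.154)]:
    C[nm]=edge(t,"top",a,b,z,4)
print(isect(C["rear"],C["left"]),isect(C["rear"],C["right"]))
E
```

```text
[0.9098 0.6238 0.108 ] [ 0.9474 -0.4876  0.108 ] 1.112019042571565 [0.9286 0.0681 0.108 ]
[0.9164 0.615  0.    ] [ 0.9551 -0.4827  0.    ] 1.098339219272129 [0.9357 0.0661 0.    ]
[0.8111 0.178 ] [ 0.812  -0.0571]
```

>>> jog_arm(
  increments=[
    {"travel":[-0.0055,0,0.0025],"dr":[0,0,0],"hand":0},
    {"travel":[-0.0055,0,0.0025],"dr":[0,0,0],"hand":0},
    {"travel":[-0.0055,0,0.0025],"dr":[0,0,0],"hand":0},
    {"travel":[-0.0055,0,0.0025],"dr":[0,0,0],"hand":0},
    {"travel":[-0.0045,0,0.002],"dr":[0,0,0],"hand":0},
    {"travel":[-0.0035,0,0.0015],"dr":[0,0,0],"hand":0},
    {"travel":[-0.002,0,0.0007],"dr":[0,0,0],"hand":0},
    {"travel":[-0.001,0,0.0003],"dr":[0,0,0],"hand":0},
  ],
)

```text
clock: 4.2
eef_pos: [0.4996, 0.166, 0.1863]
orientation: [179.8, 19.9, 180.0]
ft_force: [0.5, -0.3, 0.4]
opening: 0.0001
```

```bash
cat >> h.py <<'E'
O=np.array([.8150,.0625]);YD=2.05
def Rz2(a):a=np.radians(a);return np.array([[np.cos(a),-np.sin(a)],[np.sin(a),np.cos(a)]])
def track(im,mid,yaw,it=3):
    mid=np.array(mid,float)
    for k in range(it):
        W=lambda x,y,z:proj("top",[*(mid+Rz2(yaw)@[x,y]),z])
        h=6 if k==0 else 3
        r=edge(im,"top",W(.12,.108,.154),W(.12,-.108,.154),.154,h)
        l=edge(im,"top",W(.112,.12,.154),W(.07,.12,.154),.154,h,30)
        q=edge(im,"top",W(.112,-.12,.154),W(.07,-.12,.154),.154,h,30)
        d=r[0]-r[1];yaw=np.degrees(np.arctan2(-d[0],d[1]))
        a=isect(r,l);b=isect(r,q);mid=(a+b)/2-Rz2(yaw)@[.12,0]
    rel=Rz2(-YD)@(mid-O)
    print("mid",mid.round(4),"yaw %.2f"%yaw,"| duct frame mid mm",(rel*1e3).round(1),"rel yaw %.2f"%(yaw-YD),"w %.4f"%np.linalg.norm(a-b),"res",[round(float(e[2]),2) for e in(r,l,q)])
    return mid,yaw
def look(tag,mid,yaw):
    im=vision.get_image("top")[:,:,::-1].copy();cv2.imwrite(f"pics/{tag}.png",im);return track(im,mid,yaw)
E
python3 - <<'E'
from h import *
say();look("t2",(.6915,.0605),0)
E
```

```text
{'clock': np.float64(4.2), 'eef_pos': array([0.4996, 0.166 , 0.1863]), 'orientation': array([179.834,  19.939, 179.974]), 'ft_force': array([ 0.481, -0.312,  0.427]), 'torque': array([0.013, 0.192, 0.084]), 'opening': np.float64(0.0), 'qpos': array([ 12.268,  21.321, 117.68 , -10.829,  21.802, -68.354])}
mid [0.6913 0.06  ] yaw 0.15 | duct frame mid mm [-123.7    1.9] rel yaw -1.90 w 0.2348 res [0.12, 0.2, 0.16]
```

>>> jog_arm(
  increments=[
    {"travel":[-0.001,0,0.0003],"dr":[0,0,0],"hand":0},
    {"travel":[-0.001,0,0.0003],"dr":[0,0,0],"hand":0},
    {"travel":[-0.0018,0.0017,0.0006],"dr":[0.003,0,0.0082],"hand":0},
    {"travel":[-0.0035,0.0033,0.0013],"dr":[0.006,0,0.0164],"hand":0},
    {"travel":[-0.0035,0.0033,0.0013],"dr":[0.006,0,0.0164],"hand":0},
    {"travel":[-0.0035,0.0033,0.0013],"dr":[0.006,0,0.0164],"hand":0},
    {"travel":[-0.0035,0.0033,0.0013],"dr":[0.006,0,0.0164],"hand":0},
    {"travel":[0,0,0],"dr":[0,0,0],"hand":0},
  ],
)

```text
clock: 5.25
eef_pos: [0.5155, 0.18, 0.185]
orientation: [-180.0, 19.4, 175.5]
ft_force: [-9.5, 0.1, 3.2]
opening: 0.0002
```

```bash
python3 - <<'E'
from h import *
say();look("t3",(.6993,.0600),-3.5)
E
```

```text
{'clock': np.float64(5.25), 'eef_pos': array([0.5155, 0.18  , 0.185 ]), 'orientation': array([-179.952,   19.411,  175.468]), 'ft_force': array([-9.508,  0.06 ,  3.185]), 'torque': array([ 0.081,  1.345, -0.006]), 'opening': np.float64(0.0), 'qpos': array([ 14.11 ,  22.851, 114.784, -14.87 ,  24.648, -58.782])}
mid [0.6964 0.0618] yaw -3.28 | duct frame mid mm [-118.6    3.5] rel yaw -5.33 w 0.2377 res [0.2, 0.16, 0.12]
```

>>> jog_arm(
  increments=[
    {"travel":[-0.0035,0.0033,0.0013],"dr":[0.006,0,0.0164],"hand":0},
    {"travel":[-0.0035,0.0033,0.0013],"dr":[0.006,0,0.0164],"hand":0},
    {"travel":[-0.0035,0.0033,0.0013],"dr":[0.006,0,0.0164],"hand":0},
    {"travel":[0,0,0],"dr":[0,0,0],"hand":0},
    {"travel":[0.01,0,-0.003],"dr":[0,0,0],"hand":0},
    {"travel":[0.02,0,-0.008],"dr":[0,0,0],"hand":0},
    {"travel":[0.01,-0.03,-0.003],"dr":[-0.01,0,-0.03],"hand":0},
    {"travel":[0,-0.05,0],"dr":[-0.01,0,-0.03],"hand":0},
  ],
)

```text
clock: 6.3
eef_pos: [0.4796, 0.1157, 0.186]
orientation: [180.0, 20.0, 176.4]
ft_force: [0.4, 0.0, 0.6]
opening: 0.0
```

```bash
python3 - <<'E'
from h import *
say();m,y=look("t4",(.7,.0610),-6)
# near_right TCP
t=m+Rz2(y)@[-.12-.0695-.012,-.105]
plan([*t,.186],toolR(y,20),6)
E
```

```text
{'clock': np.float64(6.3), 'eef_pos': array([0.4796, 0.1157, 0.186 ]), 'orientation': array([179.952,  20.039, 176.428]), 'ft_force': array([0.431, 0.019, 0.631]), 'torque': array([ 0.031,  0.127, -0.007]), 'opening': np.float64(0.0), 'qpos': array([  6.85 ,  19.29 , 121.793, -10.569,  19.481, -70.22 ])}
mid [0.7024 0.0617] yaw -6.16 | duct frame mid mm [-112.6    3.3] rel yaw -8.21 w 0.2397 res [0.23, 0.17, 0.23]
travel [-0.0033, -0.0218, 0.0012] dr [0.002, -0.0005, 0.0067]
travel [-0.0035, -0.0218, 0.0012] dr [0.0021, -0.0006, 0.0066]
travel [-0.0036, -0.0218, 0.0012] dr [0.002, -0.0005, 0.0067]
travel [-0.0037, -0.0217, 0.0013] dr [0.002, -0.0006, 0.0067]
travel [-0.0039, -0.0217, 0.0014] dr [0.002, -0.0005, 0.0066]
travel [-0.004, -0.0217, 0.0014] dr [0.0021, -0.0006, 0.0067]
end [ 0.4907 -0.0211  0.186 ] [-180.     20.    173.84] perrow mm 22.10995251012539
```

>>> jog_arm(
  increments=[
    {"travel":[-0.0052,-0.0328,0.0018],"dr":[0.003,-0.0008,0.01],"hand":0},
    {"travel":[-0.0054,-0.0327,0.0019],"dr":[0.003,-0.0008,0.01],"hand":0},
    {"travel":[-0.0056,-0.0326,0.002],"dr":[0.003,-0.0008,0.01],"hand":0},
    {"travel":[-0.0058,-0.0325,0.002],"dr":[0.003,-0.0008,0.01],"hand":0},
    {"travel":[-0.0028,0,0.001],"dr":[0,0,0],"hand":0},
    {"travel":[-0.0028,0,0.001],"dr":[0,0,0],"hand":0},
    {"travel":[-0.0028,0,0.001],"dr":[0,0,0],"hand":0},
    {"travel":[-0.0019,0,0.0007],"dr":[0,0,0],"hand":0},
  ],
)

```text
clock: 7.35
eef_pos: [0.5036, -0.0172, 0.1859]
orientation: [179.8, 20.1, 173.8]
ft_force: [-1.6, 0.2, 1.3]
opening: -0.0002
```

```bash
python3 - <<'E'
from h import *
say()
E
```

```text
{'clock': np.float64(7.35), 'eef_pos': array([ 0.5036, -0.0172,  0.1859]), 'orientation': array([179.804,  20.108, 173.781]), 'ft_force': array([-1.608,  0.213,  1.333]), 'torque': array([ 0.08 ,  0.41 , -0.018]), 'opening': np.float64(-0.0), 'qpos': array([-10.514,  19.751, 120.946,   5.052,  19.331, -98.803])}
```

>>> jog_arm(
  increments=[
    {"travel":[-0.0035,-0.0036,0.0013],"dr":[-0.006,0,-0.0164],"hand":0},
    {"travel":[-0.0035,-0.0036,0.0013],"dr":[-0.006,0,-0.0164],"hand":0},
    {"travel":[-0.0035,-0.0036,0.0013],"dr":[-0.006,0,-0.0164],"hand":0},
    {"travel":[-0.0035,-0.0036,0.0013],"dr":[-0.006,0,-0.0164],"hand":0},
    {"travel":[-0.0035,-0.0036,0.0013],"dr":[-0.006,0,-0.0164],"hand":0},
    {"travel":[-0.0035,-0.0036,0.0013],"dr":[-0.006,0,-0.0164],"hand":0},
    {"travel":[-0.0035,-0.0036,0.0013],"dr":[-0.006,0,-0.0164],"hand":0},
    {"travel":[-0.0035,-0.0036,0.0013],"dr":[-0.006,0,-0.0164],"hand":0},
  ],
)

```text
clock: 8.35
eef_pos: [0.5273, -0.0461, 0.1841]
orientation: [179.5, 19.4, -178.2]
ft_force: [-12.6, 0.8, 8.4]
opening: 0.0003
```

```bash
python3 - <<'E'
from h import *
say();m,y=look("t5",(.717,.0600),1.5)
print("tip in counter frame", Rz2(-y)@(pose()[0][:2]-m))
E
```

```text
{'clock': np.float64(8.35), 'eef_pos': array([ 0.5273, -0.0461,  0.1841]), 'orientation': array([ 179.529,   19.438, -178.168]), 'ft_force': array([-12.625,   0.755,   8.398]), 'torque': array([0.176, 1.628, 0.147]), 'opening': np.float64(0.0), 'qpos': array([ -14.672,   21.576,  117.58 ,   15.195,   23.003, -119.661])}
mid [0.7092 0.0546] yaw 2.11 | duct frame mid mm [-106.    -4.1] rel yaw 0.06 w 0.2416 res [1.48, 0.08, 0.13]
tip in counter frame [-0.1845994  -0.09452561]
```

```bash
python3 - <<'E'
from h import *
im=cv2.imread("pics/t5.png")
for g in [((.710,.058),1.5),((.714,.06),2),((.7165,.0565),1.5)]: track(im,*g,it=4)
crop(im,160,85,360,235,4,"pics/c9.png")
E
```

```text
mid [0.7096 0.056 ] yaw 1.67 | duct frame mid mm [-105.6   -2.7] rel yaw -0.38 w 0.2413 res [1.28, 0.04, 0.15]
mid [0.7095 0.0551] yaw 1.91 | duct frame mid mm [-105.7   -3.6] rel yaw -0.14 w 0.2409 res [1.42, 0.12, 0.09]
mid [0.7108 0.0577] yaw 1.02 | duct frame mid mm [-104.3   -1. ] rel yaw -1.03 w 0.2422 res [1.46, 0.09, 0.12]
```

View pics/c9.png

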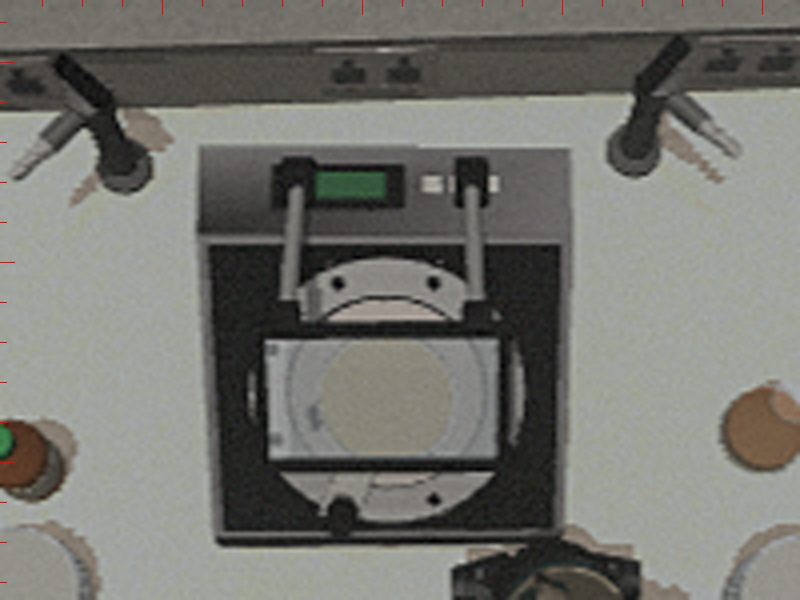

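```bash
python3 - <<'E'
from h import *
im=cv2.imread("pics/t5.png");g=cv2.cvtColor(im,cv2.COLOR_BGR2GRAY)
for u in (215,240,255,270,290): print(u,g[115:145,u])
print(g[130,200:222],g[130,295:312])
E
```

```text
215 [161 160 162 161 166 169 124 104  99 102 101  94  91  84  84  80  75  75
  67  73  63  67  61  60  52  52  52  47  66 105]
240 [158 164 161 160 160 168 128  98 100  98 106  40  32  75  74  79  75  80
  80  52  31  28  55  63  65  63  65  66  59 105]
255 [164 157 161 163 164 169 128  96 100  98 103  34  16  73  68  73  71  69
  72  56  33  20  55  71  78  74  75  74  73 106]
270 [159 162 159 161 160 163 172 105  97  89  92  92  90  81 119 104 130 132
  93  78  81  83  80  85  80  85  84  86  75 109]
290 [163 164 161 161 163 162 169  98  98 100  96  98  96  98  93 102  99  97
  95  95 100  99  98 100 100 104  95  98  93 105]
[161 157 156 161 163 166 159 164 157 118  73  73  82  82  84  80  79  79
  79  81  82  82] [100 101  98 102 104 103  97 117 152 161 154 160 159 159 163 157 162]
```

```bash
cat >> h.py <<'E'
def edge_out(im,a,b,inside,z,half=9,N=60,th=131):
    """first crossing bench->counter going from outside in"""
    g=cv2.GaussianBlur(cv2.cvtColor(im,cv2.COLOR_BGR2GRAY).astype(np.float32),(0,0),.6)
    a=np.array(a,float);b=np.array(b,float);d=(b-a)/np.linalg.norm(b-a);nn=np.array([-d[1],d[0]])
    if nn@(np.array(inside)-a)<0:nn=-nn
    s=np.arange(-half,half+.01,.25);out=[]
    for k in np.linspace(0.02,.98,N):
        q=(a+(b-a)*k+s[:,None]*nn).astype(np.float32)
        v=cv2.remap(g,q[:,0][None],q[:,1][None],cv2.INTER_LINEAR)[0]
        i=np.where((v[:-1]>=th)&(v[1:]<th))[0]
        if len(i):i=i[0];out.append(a+(b-a)*k+(s[i]+.25*(v[i]-th)/(v[i]-v[i+1]))*nn)
    out=np.array(out);l=cv2.fitLine(out.astype(np.float32),cv2.DIST_HUBER,0,.01,.01).ravel()
    c=l[2:];dd=l[:2];r=(out-c)@np.array([-dd[1],dd[0]]);t=(out-c)@dd
    ok=abs(r)<max(.6,2*np.median(abs(r)))
    l=cv2.fitLine(out[ok].astype(np.float32),cv2.DIST_HUBER,0,.01,.01).ravel();c=l[2:];dd=l[:2]
    t=(out[ok]-c)@dd
    return plane("top",c+dd*t.min(),z),plane("top",c+dd*t.max(),z),np.median(abs(r))
def track(im,mid,yaw,it=3):
    mid=np.array(mid,float)
    for k in range(it):
        W=lambda x,y,z:proj("top",[*(mid+Rz2(yaw)@[x,y]),z])
        h=[9,5,4][min(k,2)];I=W(.09,0,.154)
        r=edge_out(im,W(.12,.106,.154),W(.12,-.106,.154),I,.154,h)
        l=edge_out(im,W(.110,.12,.154),W(.068,.12,.154),I,.154,h,30)
        q=edge_out(im,W(.110,-.12,.154),W(.068,-.12,.154),I,.154,h,30)
        d=r[0]-r[1]
        if d[1]<0:d=-d
        yaw=np.degrees(np.arctan2(-d[0],d[1]))
        a=isect(r,l);b=isect(r,q);mid=(a+b)/2-Rz2(yaw)@[.12,0]
    rel=Rz2(-YD)@(mid-O)
    print("mid",mid.round(4),"yaw %.2f"%yaw,"| duct frame mid mm",(rel*1e3).round(1),"rel yaw %.2f"%(yaw-YD),"w %.4f"%np.linalg.norm(a-b),"res",[round(float(e[2]),2) for e in(r,l,q)])
    return mid,yaw
E
python3 - <<'E'
from h import *
for t,m,y in [("t1",(.69,.06),0),("t2",(.69,.06),0),("t3",(.6964,.06),-3.3),("t4",(.7024,.06),-6.2),("t5",(.712,.058),-.8),("t5",(.718,.054),2)]:
    track(cv2.imread(f"pics/{t}.png"),m,y)
say()
E
```

```text
mid [0.6911 0.0608] yaw -0.18 | duct frame mid mm [-123.9    2.7] rel yaw -2.23 w 0.2388 res [0.1, 0.05, 0.03]
mid [0.6912 0.0606] yaw -0.16 | duct frame mid mm [-123.8    2.6] rel yaw -2.21 w 0.2391 res [0.08, 0.05, 0.04]
mid [0.6962 0.0616] yaw -3.27 | duct frame mid mm [-118.8    3.3] rel yaw -5.32 w 0.2395 res [0.14, 0.04, 0.08]
mid [0.7023 0.0612] yaw -6.15 | duct frame mid mm [-112.7    2.7] rel yaw -8.20 w 0.2397 res [0.13, 0.03, 0.07]
mid [0.7138 0.0602] yaw -0.53 | duct frame mid mm [-101.2    1.3] rel yaw -2.58 w 0.2397 res [0.14, 0.05, 0.08]
mid [0.7138 0.0603] yaw -0.53 | duct frame mid mm [-101.2    1.4] rel yaw -2.58 w 0.2398 res [0.14, 0.03, 0.08]
{'clock': np.float64(8.4), 'eef_pos': array([ 0.5282, -0.0467,  0.1842]), 'orientation': array([ 179.581,   19.532, -178.153]), 'ft_force': array([-8.167, -0.441,  1.814]), 'torque': array([0.09 , 1.418, 0.052]), 'opening': np.float64(-0.0), 'qpos': array([ -14.705,   21.614,  117.504,   15.21 ,   22.939, -119.715])}
```

>>> jog_arm(
  increments=[
    {"travel":[-0.0044,-0.0038,0.0016],"dr":[-0.006,0,-0.0164],"hand":0},
    {"travel":[-0.0044,-0.0038,0.0016],"dr":[-0.006,0,-0.0164],"hand":0},
    {"travel":[-0.0044,-0.0038,0.0016],"dr":[-0.006,0,-0.0164],"hand":0},
    {"travel":[-0.0044,-0.0038,0.0016],"dr":[-0.006,0,-0.0164],"hand":0},
    {"travel":[-0.0044,-0.0038,0.0016],"dr":[-0.006,0,-0.0164],"hand":0},
    {"travel":[-0.0044,-0.0038,0.0016],"dr":[-0.006,0,-0.0164],"hand":0},
    {"travel":[-0.0044,-0.0038,0.0016],"dr":[-0.006,0,-0.0164],"hand":0},
    {"travel":[0,0,0],"dr":[0,0,0],"hand":0},
  ],
)

```text
clock: 9.4
eef_pos: [0.564, -0.0707, 0.1839]
orientation: [179.6, 19.7, -171.2]
ft_force: [-5.8, -1.1, 0.0]
opening: -0.0004
```

```bash
python3 - <<'E'
from h import *
say();m,y=look("t6",(.730,.0600),7.5)
print("tcp in counter frame", Rz2(-y)@(pose()[0][:2]-m))
E
```

```text
{'clock': np.float64(9.4), 'eef_pos': array([ 0.564 , -0.0707,  0.1839]), 'orientation': array([ 179.584,   19.695, -171.212]), 'ft_force': array([-5.8  , -1.078,  0.023]), 'torque': array([-0.233,  1.171,  0.005]), 'opening': np.float64(-0.0), 'qpos': array([ -17.162,   24.119,  112.534,   19.78 ,   27.068, -132.4  ])}
mid [0.7332 0.0596] yaw 8.97 | duct frame mid mm [-81.8   0. ] rel yaw 6.92 w 0.2396 res [0.15, 0.02, 0.04]
tcp in counter frame [-0.1874969  -0.10226536]
```

>>> jog_arm(
  increments=[
    {"travel":[-0.0044,-0.0036,0.0016],"dr":[-0.006,0,-0.0164],"hand":0},
    {"travel":[0,0,0],"dr":[0,0,0],"hand":0},
    {"travel":[0.01,0,-0.004],"dr":[0,0,0],"hand":0},
    {"travel":[0.022,0,-0.008],"dr":[0,0,0],"hand":0},
    {"travel":[0.012,0.03,-0.004],"dr":[0,0,0],"hand":0},
    {"travel":[0,0.045,0],"dr":[0,0,0],"hand":0},
    {"travel":[0,0.045,0],"dr":[0,0,0],"hand":0},
    {"travel":[0,0.045,0],"dr":[0,0,0],"hand":0},
  ],
)

```text
clock: 10.45
eef_pos: [0.4975, 0.0812, 0.1866]
orientation: [179.8, 20.3, -170.3]
ft_force: [-0.4, 0.4, -0.2]
opening: 0.0
```

```bash
python3 - <<'E'
from h import *
say();m,y=look("t7",(.7355,.0600),10)
t=m+Rz2(y)@[-.12-.0695-.010,.105]
plan([*t,.186],toolR(y,20),4)
print("tcp in counter frame", Rz2(-y)@(pose()[0][:2]-m))
E
```

```text
{'clock': np.float64(10.45), 'eef_pos': array([0.4975, 0.0812, 0.1866]), 'orientation': array([ 179.825,   20.274, -170.315]), 'ft_force': array([-0.437,  0.394, -0.235]), 'torque': array([-0.023,  0.132, -0.034]), 'opening': np.float64(0.0), 'qpos': array([ 5.00000e-03,  1.96740e+01,  1.20975e+02,  1.04860e+01,
        1.96740e+01, -1.08978e+02])}
mid [0.7362 0.0599] yaw 10.12 | duct frame mid mm [-78.9   0.3] rel yaw 8.07 w 0.2395 res [0.15, 0.06, 0.05]
travel [-0.0077, 0.0096, 0.0029] dr [0.0009, 0.0005, -0.0012]
travel [-0.0076, 0.0096, 0.0029] dr [0.0009, 0.0004, -0.0011]
travel [-0.0077, 0.0096, 0.003] dr [0.001, 0.0005, -0.0012]
travel [-0.0077, 0.0095, 0.0028] dr [0.0009, 0.0005, -0.0012]
end [0.5213 0.1282 0.186 ] [-180.     20.   -169.87] perrow mm 12.545118572576346
tcp in counter frame [-0.23244897  0.06671801]
```

>>> jog_arm(
  increments=[
    {"travel":[-0.0153,0.0192,0.0058],"dr":[0.002,0.001,-0.002],"hand":0},
    {"travel":[-0.0153,0.0191,0.0058],"dr":[0.002,0.001,-0.002],"hand":0},
    {"travel":[-0.0045,0,0.0017],"dr":[0,0,0],"hand":0},
    {"travel":[-0.0035,0,0.0013],"dr":[0,0,0],"hand":0},
    {"travel":[-0.0042,0.004,0.0016],"dr":[0.007,0,0.0195],"hand":0},
    {"travel":[-0.0042,0.004,0.0016],"dr":[0.007,0,0.0195],"hand":0},
    {"travel":[-0.0042,0.004,0.0016],"dr":[0.007,0,0.0195],"hand":0},
    {"travel":[-0.0042,0.004,0.0016],"dr":[0.007,0,0.0195],"hand":0},
  ],
)

```text
clock: 11.5
eef_pos: [0.5425, 0.1412, 0.1838]
orientation: [-179.8, 19.3, -174.9]
ft_force: [-13.7, -2.2, 8.8]
opening: 0.0002
```

```bash
python3 - <<'E'
from h import *
say();m,y=look("t8",(.743,.0610),6)
print("tcp in counter frame", Rz2(-y)@(pose()[0][:2]-m))
E
```

```text
{'clock': np.float64(11.5), 'eef_pos': array([0.5425, 0.1412, 0.1838]), 'orientation': array([-179.821,   19.262, -174.903]), 'ft_force': array([-13.654,  -2.221,   8.82 ]), 'torque': array([-0.369,  1.623, -0.057]), 'opening': np.float64(0.0), 'qpos': array([  7.849,  23.56 , 113.595,  -2.711,  23.635, -84.918])}
mid [0.7407 0.0613] yaw 7.43 | duct frame mid mm [-74.3   1.5] rel yaw 5.38 w 0.2395 res [0.18, 0.04, 0.02]
tcp in counter frame [-0.18550332  0.10524611]
```

>>> jog_arm(
  increments=[
    {"travel":[-0.0046,0.0043,0.0017],"dr":[0.0075,0,0.021],"hand":0},
    {"travel":[-0.0046,0.0043,0.0017],"dr":[0.0075,0,0.021],"hand":0},
    {"travel":[-0.0046,0.0043,0.0017],"dr":[0.0075,0,0.021],"hand":0},
    {"travel":[-0.0046,0.0043,0.0017],"dr":[0.0075,0,0.021],"hand":0},
    {"travel":[-0.0046,0.0043,0.0017],"dr":[0.0075,0,0.021],"hand":0},
    {"travel":[-0.0046,0.0043,0.0017],"dr":[0.0075,0,0.021],"hand":0},
    {"travel":[-0.0046,0.0043,0.0017],"dr":[0.0075,0,0.021],"hand":0},
    {"travel":[-0.0046,0.0043,0.0017],"dr":[0.0075,0,0.021],"hand":0},
  ],
)

```text
clock: 12.55
eef_pos: [0.5814, 0.1762, 0.1835]
orientation: [-179.7, 19.3, 174.8]
ft_force: [-13.2, 0.4, 5.9]
opening: 0.0001
```

```bash
python3 - <<'E'
from h import *
say();m,y=look("t9",(.760,.0610),-2.5)
print("tcp in counter frame", Rz2(-y)@(pose()[0][:2]-m))
E
```

```text
{'clock': np.float64(12.55), 'eef_pos': array([0.5814, 0.1762, 0.1835]), 'orientation': array([-179.732,   19.327,  174.825]), 'ft_force': array([-13.221,   0.408,   5.948]), 'torque': array([0.123, 1.647, 0.015]), 'opening': np.float64(0.0), 'qpos': array([ 12.164,  26.758, 107.085, -12.561,  28.298, -62.476])}Traceback (most recent call last):
  File "<stdin>", line 2, in <module>
  File "h.py", line 73, in look
    im=vision.get_image("top")[:,:,::-1].copy();cv2.imwrite(f"pics/{tag}.png",im);return track(im,mid,yaw)
                                                                                         ~~~~~^^^^^^^^^^^^
  File "h.py", line 102, in track
    a=isect(r,l);b=isect(r,q);mid=(a+b)/2-Rz2(yaw)@[.12,0]
  File "h.py", line 37, in isect
    s=np.linalg.solve(np.c_[B-A,-(D-C)],C-A);return A+s[0]*(B-A)
    r = gufunc(a, b, signature=signature)
    raise LinAlgError("Singular matrix")
numpy.linalg.LinAlgError: Singular matrix
```

```bash
python3 - <<'E'
from h import *
im=cv2.imread("pics/t9.png")
crop(im,160,85,360,235,4,"pics/c10.png")
E
sed -i 's/h=\[9,5,4\]\[min(k,2)\]/h=[6,4,4][min(k,2)]/' h.py
python3 - <<'E'
from h import *
im=cv2.imread("pics/t9.png")
for g in [((.760,.061),-2.5),((.758,.061),-3),((.757,.061),-3.5)]:
  try: track(im,*g)
  except Exception as e: print(e)
E
```

```text
OpenCV(4.12.0) /io/opencv/modules/imgproc/src/linefit.cpp:618: error: (-215:Assertion failed) npoints2 >= 0 || npoints3 >= 0 in function 'fitLine'

OpenCV(4.12.0) /io/opencv/modules/imgproc/src/linefit.cpp:618: error: (-215:Assertion failed) npoints2 >= 0 || npoints3 >= 0 in function 'fitLine'

OpenCV(4.12.0) /io/opencv/modules/imgproc/src/linefit.cpp:618: error: (-215:Assertion failed) npoints2 >= 0 || npoints3 >= 0 in function 'fitLine'
```

View pics/c10.png

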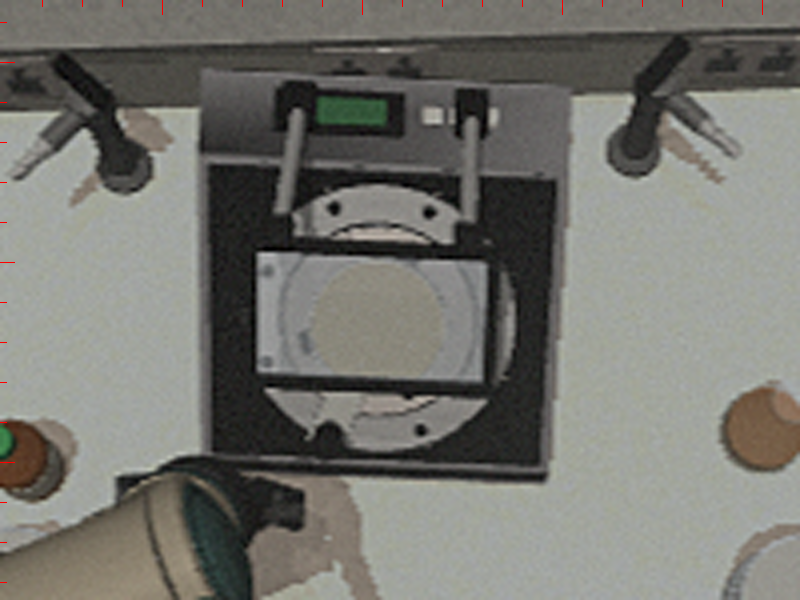

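The counter's rear edge now hides the duct's face, so the silhouette is no use. I'll track the green display's centroid and the crease above the black panel instead, calibrated on the earlier pictures.

```bash
cat >> h.py <<'E'
def green(im,mid,yaw):
    hsv=cv2.cvtColor(cv2.GaussianBlur(im,(0,0),.7),cv2.COLOR_BGR2HSV)
    m=cv2.inRange(hsv,(45,70,30),(90,255,255));n,lab,st,ce=cv2.connectedComponentsWithStats(m)
    e=proj("top",[*(mid+Rz2(yaw)@[.09,.03]),.154])
    c=[i for i in range(1,n) if st[i,4]>40 and np.linalg.norm(ce[i]-e)<25]
    i=max(c,key=lambda i:st[i,4]);return plane("top",ce[i],.154)[:2],st[i,4]
def crease(im,mid,yaw,h=5,x=.0535):
    W=lambda x,y:proj("top",[*(mid+Rz2(yaw)@[x,y]),.152])
    g=cv2.GaussianBlur(cv2.cvtColor(im,cv2.COLOR_BGR2GRAY).astype(np.float32),(0,0),.6)
    a,b=W(x,.108),W(x,-.108);nn=W(x-.02,0)-W(x,0);nn/=np.linalg.norm(nn);s=np.arange(-h,h+.01,.25);out=[]
    for k in np.linspace(0,1,90):
        q=(a+(b-a)*k+s[:,None]*nn).astype(np.float32);v=cv2.remap(g,q[:,0][None],q[:,1][None],cv2.INTER_LINEAR)[0]
        i=np.where((v[:-1]>=65)&(v[1:]<65))[0]
        if len(i)==1:out.append(a+(b-a)*k+(s[i[0]]+.125)*nn)
    out=np.array(out,np.float32)
    for _ in range(3):
        l=cv2.fitLine(out,cv2.DIST_HUBER,0,.01,.01).ravel();r=(out-l[2:])@np.array([-l[1],l[0]]);out=out[abs(r)<max(.35,2.5*np.median(abs(r)))]
    t=(out-l[2:])@l[:2];A,B=plane("top",l[2:]+l[:2]*t.min(),.154),plane("top",l[2:]+l[:2]*t.max(),.154)
    d=(A-B)[:2];d=d if d[1]>0 else -d
    return np.degrees(np.arctan2(-d[0],d[1])),(A[:2],B[:2]),len(out),np.median(abs(r))
E
python3 - <<'E'
from h import *
for t,m,y in [("t1",(.69,.06),0),("t3",(.6964,.06),-3.3),("t4",(.7024,.06),-6.2),("t5",(.712,.058),-.8),("t6",(.733,.06),9),("t7",(.736,.06),10),("t8",(.741,.06),7.4)]:
    im=cv2.imread(f"pics/{t}.png");m,y=track(im,m,y)
    g,n=green(im,m,y);c=crease(im,m,y)
    lx=[(Rz2(-y)@(p-m))[0] for p in c[1]]
    print("  green local",(Rz2(-y)@(g-m)*1e3).round(1),n,"crease yaw-yaw %.2f"%(c[0]-y),"x",np.round(np.array(lx)*1e3,1),c[2:],)
E
```

```text
mid [0.6911 0.0608] yaw -0.18 | duct frame mid mm [-123.9    2.7] rel yaw -2.23 w 0.2388 res [0.1, 0.05, 0.03]
  green local [93.1 22. ] 117 crease yaw-yaw -0.39 x [54.5 53.1] (76, np.float32(0.044488896))
mid [0.6962 0.0616] yaw -3.27 | duct frame mid mm [-118.8    3.3] rel yaw -5.32 w 0.2395 res [0.14, 0.04, 0.08]
  green local [93.9 22.2] 119 crease yaw-yaw 0.07 x [53.8 54.1] (77, np.float32(0.09075439))
mid [0.7023 0.0612] yaw -6.15 | duct frame mid mm [-112.7    2.7] rel yaw -8.20 w 0.2397 res [0.13, 0.03, 0.07]
  green local [93.7 22.7] 122 crease yaw-yaw -0.07 x [54.1 53.8] (73, np.float32(0.06794734))
mid [0.7138 0.0602] yaw -0.53 | duct frame mid mm [-101.2    1.3] rel yaw -2.58 w 0.2397 res [0.14, 0.05, 0.08]
  green local [93.4 21.9] 118 crease yaw-yaw 0.59 x [53.1 55.3] (77, np.float32(0.051324427))
mid [0.7332 0.0597] yaw 8.94 | duct frame mid mm [-81.8   0.1] rel yaw 6.89 w 0.2395 res [0.17, 0.02, 0.05]
  green local [93.9 22. ] 121 crease yaw-yaw 0.03 x [54.3 54.4] (77, np.float32(0.0311763))
mid [0.7362 0.0599] yaw 10.13 | duct frame mid mm [-78.9   0.3] rel yaw 8.08 w 0.2395 res [0.16, 0.04, 0.05]
  green local [93.7 22.1] 126 crease yaw-yaw 0.06 x [53.8 54. ] (77, np.float32(0.08181))
mid [0.7407 0.0614] yaw 7.42 | duct frame mid mm [-74.3   1.5] rel yaw 5.37 w 0.2395 res [0.17, 0.04, 0.03]
  green local [93.8 22.5] 126 crease yaw-yaw 0.00 x [54.4 54.4] (76, np.float32(4.586036e-06))
```

```bash
cat >> h.py <<'E'
def track2(im,mid,yaw):
    mid=np.array(mid,float)
    for _ in range(3):
        g,n=green(im,mid,yaw);mid=g-Rz2(yaw)@[.0937,.0222]
        yaw,_,k,r=crease(im,mid,yaw,[7,5,4][_]);mid=g-Rz2(yaw)@[.0937,.0222]
    rel=Rz2(-YD)@(mid-O)
    print("mid",mid.round(4),"yaw %.2f"%yaw,"| duct mm",(rel*1e3).round(1),"rel yaw %.2f"%(yaw-YD),k,round(float(r),2))
    return mid,yaw
def look2(tag,mid,yaw):
    im=vision.get_image("top")[:,:,::-1].copy();cv2.imwrite(f"pics/{tag}.png",im);return track2(im,mid,yaw)
E
python3 - <<'E'
from h import *
im=cv2.imread("pics/t9.png");m,y=track2(im,(.76,.061),-3)
print("tcp in counter frame", Rz2(-y)@(pose()[0][:2]-m))
E
```

```text
mid [0.7634 0.0627] yaw -2.62 | duct mm [-51.6   2. ] rel yaw -4.67 75 0.0
tcp in counter frame [-0.18591747  0.10564599]
```

>>> jog_arm(
  increments=[
    {"travel":[-0.004,0.0037,0.0015],"dr":[0.0067,0,0.0184],"hand":0},
    {"travel":[-0.004,0.0037,0.0015],"dr":[0.0067,0,0.0184],"hand":0},
    {"travel":[-0.004,0.0037,0.0015],"dr":[0.0067,0,0.0184],"hand":0},
    {"travel":[0,0,0],"dr":[0,0,0],"hand":0},
    {"travel":[0.01,0,-0.004],"dr":[0,0,0],"hand":0},
    {"travel":[0.022,0,-0.008],"dr":[0,0,0],"hand":0},
    {"travel":[0.012,-0.03,-0.004],"dr":[0,0,0],"hand":0},
    {"travel":[0,-0.05,0],"dr":[0,0,0],"hand":0},
  ],
)

```text
clock: 13.6
eef_pos: [0.541, 0.1151, 0.1853]
orientation: [-180.0, 20.1, 171.7]
ft_force: [-0.0, -0.2, -0.3]
opening: 0.0004
```

```bash
python3 - <<'E'
from h import *
say();m,y=look2("t10",(.771,.0620),-6)
t=m+Rz2(y)@[-.12-.0695-.010,-.105]
plan([*t,.186],toolR(y,20),4)
E
```

```text
{'clock': np.float64(13.6), 'eef_pos': array([0.541 , 0.1151, 0.1853]), 'orientation': array([-179.987,   20.122,  171.747]), 'ft_force': array([-0.007, -0.24 , -0.311]), 'torque': array([-0.007,  0.155, -0.01 ]), 'opening': np.float64(0.0), 'qpos': array([  6.553,  23.105, 114.393, -12.758,  23.52 , -64.332])}
mid [0.7715 0.0628] yaw -6.34 | duct mm [-43.5   1.9] rel yaw -8.39 78 0.0
travel [-0.0097, -0.0312, 0.0033] dr [-0.0041, -0.0006, -0.0086]
travel [-0.0095, -0.0314, 0.0032] dr [-0.0042, -0.0006, -0.0086]
travel [-0.0091, -0.0314, 0.003] dr [-0.0041, -0.0005, -0.0086]
travel [-0.009, -0.0315, 0.003] dr [-0.0042, -0.0006, -0.0087]
end [ 0.5617 -0.0195  0.186 ] [180.    20.   173.67] perrow mm 32.89756829919196
```

>>> jog_arm(
  increments=[
    {"travel":[-0.0097,-0.0312,0.0033],"dr":[-0.004,-0.0006,-0.0086],"hand":0},
    {"travel":[-0.0095,-0.0314,0.0032],"dr":[-0.004,-0.0006,-0.0086],"hand":0},
    {"travel":[-0.0091,-0.0314,0.003],"dr":[-0.004,-0.0006,-0.0086],"hand":0},
    {"travel":[-0.009,-0.0315,0.003],"dr":[-0.004,-0.0006,-0.0086],"hand":0},
    {"travel":[-0.0045,0,0.0017],"dr":[0,0,0],"hand":0},
    {"travel":[-0.0038,0,0.0014],"dr":[0,0,0],"hand":0},
    {"travel":[-0.004,-0.0042,0.0015],"dr":[-0.0067,0,-0.0184],"hand":0},
    {"travel":[-0.004,-0.0042,0.0015],"dr":[-0.0067,0,-0.0184],"hand":0},
  ],
)

```text
clock: 14.65
eef_pos: [0.5766, -0.022, 0.1844]
orientation: [179.7, 19.5, 176.1]
ft_force: [-12.3, 3.2, 8.3]
opening: 0.0002
```

>>> jog_arm(
  increments=[
    {"travel":[-0.004,-0.004,0.0015],"dr":[-0.0067,0,-0.0184],"hand":0},
    {"travel":[-0.004,-0.004,0.0015],"dr":[-0.0067,0,-0.0184],"hand":0},
    {"travel":[-0.004,-0.004,0.0015],"dr":[-0.0067,0,-0.0184],"hand":0},
    {"travel":[-0.004,-0.004,0.0015],"dr":[-0.0067,0,-0.0184],"hand":0},
    {"travel":[-0.004,-0.004,0.0015],"dr":[-0.0067,0,-0.0184],"hand":0},
    {"travel":[-0.004,-0.004,0.0015],"dr":[-0.0067,0,-0.0184],"hand":0},
    {"travel":[-0.004,-0.004,0.0015],"dr":[-0.0067,0,-0.0184],"hand":0},
    {"travel":[0,0,0],"dr":[0,0,0],"hand":0},
  ],
)

```text
clock: 15.65
eef_pos: [0.6071, -0.0509, 0.1843]
orientation: [179.7, 19.7, -176.1]
ft_force: [-9.3, -0.9, 5.2]
opening: 0.0
```

```bash
python3 - <<'E'
from h import *
say();m,y=look2("t11",(.79,.0620),2.5)
print("tcp in counter frame", Rz2(-y)@(pose()[0][:2]-m))
E
```

```text
{'clock': np.float64(15.65), 'eef_pos': array([ 0.6071, -0.0509,  0.1843]), 'orientation': array([ 179.677,   19.677, -176.091]), 'ft_force': array([-9.288, -0.852,  5.218]), 'torque': array([-0.037,  1.359,  0.049]), 'opening': np.float64(0.0), 'qpos': array([ -13.227,   26.479,  107.571,   12.968,   27.78 , -117.714])}
mid [0.7896 0.0597] yaw 2.64 | duct mm [-25.4  -1.9] rel yaw 0.59 79 0.0
tcp in counter frame [-0.18750144 -0.10202527]
```

>>> jog_arm(
  increments=[
    {"travel":[-0.004,-0.003,0.0015],"dr":[-0.0067,0,-0.0184],"hand":0},
    {"travel":[-0.004,-0.003,0.0015],"dr":[-0.0067,0,-0.0184],"hand":0},
    {"travel":[-0.004,-0.003,0.0015],"dr":[-0.0067,0,-0.0184],"hand":0},
    {"travel":[-0.004,-0.003,0.0015],"dr":[-0.0067,0,-0.0184],"hand":0},
    {"travel":[0,0,0],"dr":[0,0,0],"hand":0},
    {"travel":[0.01,0,-0.004],"dr":[0,0,0],"hand":0},
    {"travel":[0.024,0,-0.009],"dr":[0,0,0],"hand":0},
    {"travel":[0.005,0.04,-0.002],"dr":[0,0,0],"hand":0},
  ],
)

```text
clock: 16.7
eef_pos: [0.5809, -0.0304, 0.1864]
orientation: [179.9, 20.3, -171.9]
ft_force: [0.9, 0.6, -0.5]
opening: 0.0002
```

```bash
python3 - <<'E'
from h import *
say();m,y=look2("t12",(.798,.0610),7)
t=m+Rz2(y)@[-.12-.0695-.010,.105]
plan([*t,.186],toolR(y,20),5)
E
```

```text
{'clock': np.float64(16.7), 'eef_pos': array([ 0.5809, -0.0304,  0.1864]), 'orientation': array([ 179.919,   20.301, -171.895]), 'ft_force': array([ 0.943,  0.559, -0.528]), 'torque': array([0.071, 0.192, 0.011]), 'opening': np.float64(0.0), 'qpos': array([ -12.158,   24.563,  111.215,   16.088,   26.001, -123.633])}
mid [0.8001 0.0612] yaw 6.75 | duct mm [-14.9  -0.8] rel yaw 4.70 77 0.0
travel [-0.0067, 0.0328, 0.0026] dr [0.003, -0.0, 0.0049]
travel [-0.0065, 0.0329, 0.0025] dr [0.003, -0.0, 0.005]
travel [-0.0063, 0.0328, 0.0024] dr [0.0031, -0.0, 0.0049]
travel [-0.0062, 0.033, 0.0023] dr [0.003, -0.0, 0.0049]
travel [-0.006, 0.0329, 0.0022] dr [0.003, -0.0, 0.005]
end [0.5897 0.1419 0.186 ] [ 180.     20.   -173.25] perrow mm 33.514922049737784
```

>>> jog_arm(
  increments=[
    {"travel":[-0.0067,0.0328,0.0026],"dr":[0.003,0,0.005],"hand":0},
    {"travel":[-0.0065,0.0329,0.0025],"dr":[0.003,0,0.005],"hand":0},
    {"travel":[-0.0063,0.0328,0.0024],"dr":[0.003,0,0.005],"hand":0},
    {"travel":[-0.0062,0.033,0.0023],"dr":[0.003,0,0.005],"hand":0},
    {"travel":[-0.006,0.0329,0.0022],"dr":[0.003,0,0.005],"hand":0},
    {"travel":[-0.0045,0,0.0017],"dr":[0,0,0],"hand":0},
    {"travel":[-0.0038,0,0.0014],"dr":[0,0,0],"hand":0},
    {"travel":[-0.0025,0.0015,0.001],"dr":[0.003,0,0.0082],"hand":0},
  ],
)

```text
clock: 17.75
eef_pos: [0.6017, 0.1398, 0.1848]
orientation: [-179.8, 19.7, -173.8]
ft_force: [-12.7, -0.5, 9.0]
opening: 0.0
```

>>> jog_arm(
  increments=[
    {"travel":[-0.0035,0.0033,0.0013],"dr":[0.006,0,0.0164],"hand":0},
    {"travel":[-0.0035,0.0033,0.0013],"dr":[0.006,0,0.0164],"hand":0},
    {"travel":[-0.0035,0.0033,0.0013],"dr":[0.006,0,0.0164],"hand":0},
    {"travel":[-0.0025,0.0023,0.001],"dr":[0.003,0,0.0082],"hand":0},
    {"travel":[0,0,0],"dr":[0,0,0],"hand":0},
    {"travel":[0,0,0],"dr":[0,0,0],"hand":0},
    {"travel":[0,0,0],"dr":[0,0,0],"hand":0},
    {"travel":[0,0,0],"dr":[0,0,0],"hand":0},
  ],
)

```text
clock: 18.75
eef_pos: [0.6135, 0.1524, 0.1844]
orientation: [-179.7, 19.6, -177.3]
ft_force: [-10.7, -0.6, 6.9]
opening: -0.0001
```

```bash
python3 - <<'E'
from h import *
say();m,y=look2("t13",(.807,.0610),3)
print("tcp in counter frame", Rz2(-y)@(pose()[0][:2]-m))
im=cv2.imread("pics/t13.png");crop(im,160,65,360,215,4,"pics/c11.png")
E
```

```text
{'clock': np.float64(18.75), 'eef_pos': array([0.6135, 0.1524, 0.1844]), 'orientation': array([-179.734,   19.623, -177.335]), 'ft_force': array([-10.719,  -0.602,   6.891]), 'torque': array([0.021, 1.542, 0.027]), 'opening': np.float64(-0.0), 'qpos': array([  8.306,  27.956, 104.47 ,  -4.576,  28.14 , -80.647])}
mid [0.8074 0.0623] yaw 3.45 | duct mm [-7.6  0. ] rel yaw 1.40 77 0.03
tcp in counter frame [-0.18810175  0.10172524]
```

View pics/c11.png

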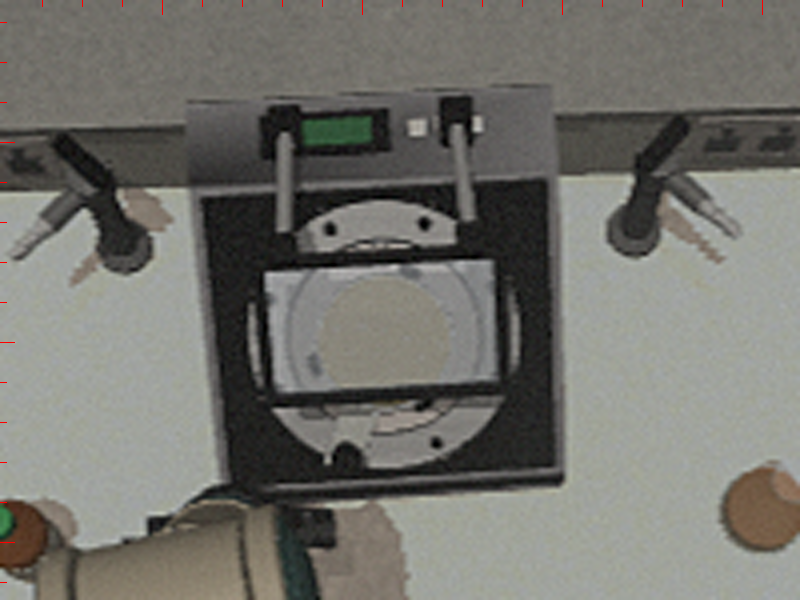

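>>> jog_arm(
  increments=[
    {"travel":[-0.002,0.0018,0.0007],"dr":[0.003,0,0.0082],"hand":0},
    {"travel":[-0.002,0.0018,0.0007],"dr":[0.003,0,0.0082],"hand":0},
    {"travel":[-0.002,0.0018,0.0007],"dr":[0.003,0,0.0082],"hand":0},
    {"travel":[-0.002,0.0018,0.0007],"dr":[0.003,0,0.0082],"hand":0},
    {"travel":[0,0,0],"dr":[0,0,0],"hand":0},
    {"travel":[0,0,0],"dr":[0,0,0],"hand":0},
    {"travel":[0,0,0],"dr":[0,0,0],"hand":0},
    {"travel":[0,0,0],"dr":[0,0,0],"hand":0},
  ],
)

```text
clock: 19.8
eef_pos: [0.6215, 0.1598, 0.1842]
orientation: [-179.7, 19.6, -179.3]
ft_force: [-12.5, -0.2, 6.5]
opening: -0.0004
```

```bash
python3 - <<'E'
from h import *
say();m,y=look2("t14",(.811,.0610),2)
print("tcp in counter frame", Rz2(-y)@(pose()[0][:2]-m))
E
```

```text
{'clock': np.float64(19.8), 'eef_pos': array([0.6215, 0.1598, 0.1842]), 'orientation': array([-179.692,   19.577, -179.336]), 'ft_force': array([-12.485,  -0.232,   6.516]), 'torque': array([ 0.012,  1.635, -0.007]), 'opening': np.float64(-0.0), 'qpos': array([  9.149,  28.619, 103.092,  -6.464,  29.108, -76.344])}
mid [0.8115 0.0624] yaw 1.50 | duct mm [-3.5 -0. ] rel yaw -0.55 77 0.0
tcp in counter frame [-0.18746409  0.10237512]
```

>>> jog_arm(
  increments=[
    {"travel":[-0.001,0.0008,0.0004],"dr":[0.001,0,0.003],"hand":0},
    {"travel":[-0.001,0.0008,0.0004],"dr":[0.001,0,0.003],"hand":0},
    {"travel":[0,0,0],"dr":[0,0,0],"hand":0},
    {"travel":[0,0,0],"dr":[0,0,0],"hand":0},
    {"travel":[0.01,0,-0.004],"dr":[0,0,0],"hand":0},
    {"travel":[0.022,-0.01,-0.008],"dr":[0,0,0],"hand":0},
    {"travel":[0,-0.05,0],"dr":[0,0,0],"hand":0},
    {"travel":[0,-0.05,0],"dr":[0,0,0],"hand":0},
  ],
)

```text
clock: 20.85
eef_pos: [0.5942, 0.0514, 0.1866]
orientation: [-179.8, 20.4, -179.6]
ft_force: [0.7, 0.6, -0.0]
opening: -0.0001
```

```bash
python3 - <<'E'
from h import *
say();m,y=look2("t15",(.811,.0610),1)
t=m+Rz2(y)@[-.12-.0695-.010,-.105]
plan([*t,.186],toolR(YD,20),4)
E
```

```text
{'clock': np.float64(20.85), 'eef_pos': array([0.5942, 0.0514, 0.1866]), 'orientation': array([-179.793,   20.379, -179.568]), 'ft_force': array([ 0.678,  0.558, -0.048]), 'torque': array([-0.023,  0.155, -0.013]), 'opening': np.float64(-0.0), 'qpos': array([ -1.94 ,  25.381, 109.519,   1.48 ,  24.737, -93.568])}
mid [0.812  0.0622] yaw 1.43 | duct mm [-3.  -0.2] rel yaw -0.62 77 0.09
travel [-0.0047, -0.0235, 0.002] dr [-0.0042, 0.0016, -0.0074]
travel [-0.0045, -0.0236, 0.0019] dr [-0.0042, 0.0017, -0.0073]
travel [-0.0044, -0.0236, 0.0019] dr [-0.0042, 0.0016, -0.0074]
travel [-0.0041, -0.0237, 0.0017] dr [-0.0042, 0.0017, -0.0074]
end [ 0.6151 -0.0477  0.186 ] [ 180.     20.   -177.95] perrow mm 24.112030192416395
```

>>> jog_arm(
  increments=[
    {"travel":[-0.0047,-0.0235,0.002],"dr":[-0.004,0.0016,-0.0074],"hand":0},
    {"travel":[-0.0045,-0.0236,0.0019],"dr":[-0.004,0.0016,-0.0074],"hand":0},
    {"travel":[-0.0044,-0.0236,0.0019],"dr":[-0.004,0.0016,-0.0074],"hand":0},
    {"travel":[-0.0041,-0.0237,0.0017],"dr":[-0.004,0.0016,-0.0074],"hand":0},
    {"travel":[-0.0045,0,0.0017],"dr":[0,0,0],"hand":0},
    {"travel":[-0.0045,0,0.0017],"dr":[0,0,0],"hand":0},
    {"travel":[-0.0015,0,0.0006],"dr":[0,0,0],"hand":0},
    {"travel":[0,0,0],"dr":[0,0,0],"hand":0},
  ],
)

```text
clock: 21.9
eef_pos: [0.6257, -0.0401, 0.1848]
orientation: [179.9, 19.8, -177.8]
ft_force: [-2.1, -1.7, 0.9]
opening: -0.0001
```

```bash
python3 - <<'E'
from h import *
say();m,y=look2("t16",(.811,.0610),2)
print("tcp in counter frame", Rz2(-y)@(pose()[0][:2]-m))
E
```

```text
{'clock': np.float64(21.9), 'eef_pos': array([ 0.6257, -0.0401,  0.1848]), 'orientation': array([ 179.885,   19.813, -177.751]), 'ft_force': array([-2.105, -1.696,  0.94 ]), 'torque': array([-0.24 ,  0.495, -0.048]), 'opening': np.float64(-0.0), 'qpos': array([ -11.476,   27.498,  105.365,   10.026,   28.239, -111.796])}
mid [0.8118 0.0631] yaw 1.40 | duct mm [-3.2  0.7] rel yaw -0.65 77 0.09
tcp in counter frame [-0.18857691 -0.09873339]
```

>>> jog_arm(
  increments=[
    {"travel":[-0.0015,-0.0008,0.0005],"dr":[0,0,0],"hand":0},
    {"travel":[-0.0015,-0.0008,0.0005],"dr":[-0.002,0,-0.006],"hand":0},
    {"travel":[-0.0015,-0.0008,0.0005],"dr":[-0.002,0,-0.006],"hand":0},
    {"travel":[-0.001,-0.0005,0.0004],"dr":[0,0,0],"hand":0},
    {"travel":[0,0,0],"dr":[0,0,0],"hand":0},
    {"travel":[0,0,0],"dr":[0,0,0],"hand":0},
    {"travel":[0,0,0],"dr":[0,0,0],"hand":0},
    {"travel":[0,0,0],"dr":[0,0,0],"hand":0},
  ],
)

```text
clock: 22.95
eef_pos: [0.6283, -0.0422, 0.1844]
orientation: [179.7, 19.3, -177.0]
ft_force: [-13.8, -0.4, 9.4]
opening: -0.0001
```

```bash
python3 - <<'E'
from h import *
say();m,y=look2("t17",(.813,.0620),2)
print("tcp in counter frame", Rz2(-y)@(pose()[0][:2]-m))
im=cv2.imread("pics/t17.png");crop(im,160,65,360,215,4,"pics/c12.png")
E
```

```text
{'clock': np.float64(22.95), 'eef_pos': array([ 0.6283, -0.0422,  0.1844]), 'orientation': array([ 179.729,   19.33 , -177.03 ]), 'ft_force': array([-13.831,  -0.398,   9.395]), 'torque': array([-0.013,  1.708,  0.015]), 'opening': np.float64(-0.0), 'qpos': array([ -11.719,   27.772,  104.772,   10.458,   29.185, -113.053])}
mid [0.8128 0.0625] yaw 1.76 | duct mm [-2.2  0.1] rel yaw -0.29 77 0.01
tcp in counter frame [-0.18764503 -0.09897518]
```

View pics/c12.png

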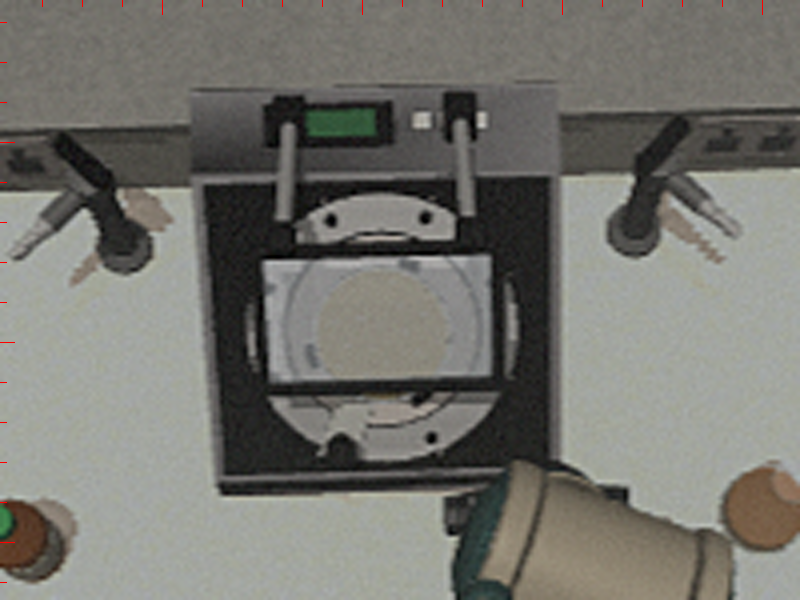

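>>> jog_arm(
  increments=[
    {"travel":[-0.001,-0.0006,0.0004],"dr":[0,0,0],"hand":0},
    {"travel":[-0.001,-0.0006,0.0004],"dr":[0,0,0],"hand":0},
    {"travel":[-0.001,-0.0006,0.0004],"dr":[0,0,0],"hand":0},
    {"travel":[0,0,0],"dr":[0,0,0],"hand":0},
    {"travel":[0,0,0],"dr":[0,0,0],"hand":0},
    {"travel":[0,0,0],"dr":[0,0,0],"hand":0},
    {"travel":[0,0,0],"dr":[0,0,0],"hand":0},
    {"travel":[0,0,0],"dr":[0,0,0],"hand":0},
  ],
)

```text
clock: 24.0
eef_pos: [0.6304, -0.0434, 0.1839]
orientation: [179.7, 19.1, -177.0]
ft_force: [-18.5, 0.8, 11.7]
opening: -0.0001
```

```bash
python3 - <<'E'
from h import *
say();m,y=look2("t18",(.813,.0620),2)
print("tcp in counter frame", Rz2(-y)@(pose()[0][:2]-m))
E
```

```text
{'clock': np.float64(24.0), 'eef_pos': array([ 0.6304, -0.0434,  0.1839]), 'orientation': array([ 179.662,   19.125, -177.015]), 'ft_force': array([-18.453,   0.791,  11.693]), 'torque': array([0.074, 2.151, 0.093]), 'opening': np.float64(-0.0), 'qpos': array([ -11.807,   27.973,  104.415,   10.431,   29.567, -113.113])}
mid [0.8131 0.0628] yaw 2.14 | duct mm [-1.9  0.4] rel yaw 0.09 77 0.09
tcp in counter frame [-0.18658421 -0.09936654]
```

>>> jog_arm(
  increments=[
    {"travel":[-0.001,-0.0003,0.0004],"dr":[0,0,0],"hand":0},
    {"travel":[-0.001,-0.0003,0.0004],"dr":[0,0,0],"hand":0},
    {"travel":[0,0,0],"dr":[0,0,0],"hand":0},
    {"travel":[0,0,0],"dr":[0,0,0],"hand":0},
    {"travel":[0,0,0],"dr":[0,0,0],"hand":0},
    {"travel":[0,0,0],"dr":[0,0,0],"hand":0},
    {"travel":[0,0,0],"dr":[0,0,0],"hand":0},
    {"travel":[0,0,0],"dr":[0,0,0],"hand":0},
  ],
)

```text
clock: 25.05
eef_pos: [0.6311, -0.0437, 0.1837]
orientation: [179.6, 18.9, -177.0]
ft_force: [-22.4, 1.5, 15.9]
opening: 0.0003
```

```bash
python3 - <<'E'
from h import *
say();m,y=look2("t19",(.813,.0620),2)
print("tcp in counter frame", Rz2(-y)@(pose()[0][:2]-m))
E
```

```text
{'clock': np.float64(25.05), 'eef_pos': array([ 0.6311, -0.0437,  0.1837]), 'orientation': array([ 179.604,   18.915, -177.001]), 'ft_force': array([-22.357,   1.512,  15.941]), 'torque': array([0.095, 2.68 , 0.087]), 'opening': np.float64(0.0), 'qpos': array([ -11.818,   28.058,  104.226,   10.356,   29.889, -113.061])}
mid [0.8132 0.0627] yaw 2.13 | duct mm [-1.8  0.3] rel yaw 0.08 77 0.03
tcp in counter frame [-0.18594979 -0.0995104 ]
```

>>> jog_arm(
  increments=[
    {"travel":[0.008,0,-0.003],"dr":[0,0,0],"hand":0},
    {"travel":[0.02,0,-0.007],"dr":[0,0,0],"hand":0},
    {"travel":[0.003,0.05,-0.001],"dr":[0.003,0,0.01],"hand":0},
    {"travel":[0,0.052,0],"dr":[0.003,0,0.01],"hand":0},
    {"travel":[0,0.052,0],"dr":[0,0,0],"hand":0},
    {"travel":[0,0.052,0],"dr":[0,0,0],"hand":0},
    {"travel":[0,0,0],"dr":[0,0,0],"hand":0},
    {"travel":[0,0,0],"dr":[0,0,0],"hand":0},
  ],
)

```text
clock: 26.1
eef_pos: [0.5971, 0.1589, 0.1854]
orientation: [179.8, 20.0, -178.3]
ft_force: [-0.3, -0.1, 0.8]
opening: -0.0001
```

```bash
python3 - <<'E'
from h import *
say();m,y=look2("t20",(.813,.0620),2)
t=m+Rz2(y)@[-.12-.0695-.000,.105]
plan([*t,.186],toolR(YD,20),4)
im=cv2.imread("pics/t20.png");crop(im,160,65,360,215,4,"pics/c13.png")
E
```

```text
{'clock': np.float64(26.1), 'eef_pos': array([0.5971, 0.1589, 0.1854]), 'orientation': array([ 179.829,   19.953, -178.253]), 'ft_force': array([-0.258, -0.093,  0.819]), 'torque': array([ 0.021,  0.169, -0.029]), 'opening': np.float64(-0.0), 'qpos': array([  9.186,  26.951, 106.409,  -5.225,  26.917, -78.343])}
mid [0.8132 0.0626] yaw 2.20 | duct mm [-1.8  0.2] rel yaw 0.15 76 0.11
travel [-0.0054, 0.0004, 0.0018] dr [0.0002, -0.0003, -0.0016]
travel [-0.0054, 0.0003, 0.0018] dr [0.0001, -0.0003, -0.0015]
travel [-0.0054, 0.0004, 0.0018] dr [0.0002, -0.0003, -0.0016]
travel [-0.0054, 0.0003, 0.0018] dr [0.0002, -0.0003, -0.0015]
end [0.6198 0.1602 0.186 ] [-180.     20.   -177.95] perrow mm 5.7
```

View pics/c13.png

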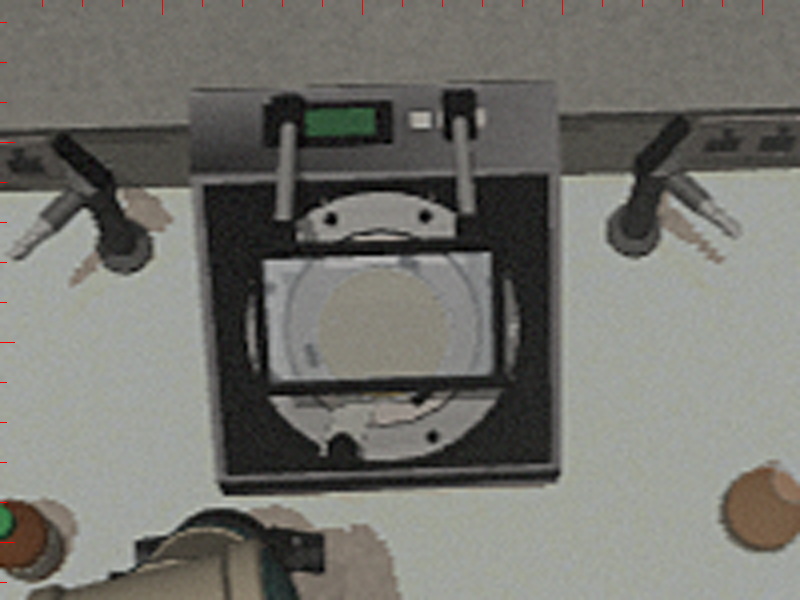

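>>> jog_arm(
  increments=[
    {"travel":[-0.007,0,0.0025],"dr":[0,0,0],"hand":0},
    {"travel":[-0.007,0,0.0025],"dr":[0,0,0],"hand":0},
    {"travel":[-0.006,0,0.0022],"dr":[0,0,0],"hand":0},
    {"travel":[-0.003,0,0.0011],"dr":[0,0,0],"hand":0},
    {"travel":[-0.0015,0,0.0006],"dr":[0,0,0],"hand":0},
    {"travel":[-0.0015,0,0.0006],"dr":[0,0,0],"hand":0},
    {"travel":[-0.0015,0,0.0006],"dr":[0,0,0],"hand":0},
    {"travel":[0,0,0],"dr":[0,0,0],"hand":0},
  ],
)

```text
clock: 27.15
eef_pos: [0.6224, 0.1591, 0.1841]
orientation: [179.9, 19.3, -178.3]
ft_force: [-12.9, -0.7, 7.7]
opening: -0.0
```

```bash
python3 - <<'E'
from h import *
say();m,y=look2("t21",(.813,.0620),2)
print("tcp in counter frame", Rz2(-y)@(pose()[0][:2]-m))
E
```

```text
{'clock': np.float64(27.15), 'eef_pos': array([0.6224, 0.1591, 0.1841]), 'orientation': array([ 179.923,   19.286, -178.291]), 'ft_force': array([-12.89 ,  -0.746,   7.714]), 'torque': array([-0.169,  1.495,  0.034]), 'opening': np.float64(-0.0), 'qpos': array([  8.819,  28.67 , 102.95 ,  -4.634,  29.303, -79.243])}
mid [0.8132 0.0627] yaw 2.16 | duct mm [-1.8  0.2] rel yaw 0.11 77 0.13
tcp in counter frame [-0.18705241  0.10362265]
```

>>> jog_arm(
  increments=[
    {"travel":[-0.0015,0,0.0006],"dr":[0,0,0],"hand":0},
    {"travel":[-0.0015,0,0.0006],"dr":[0,0,0],"hand":0},
    {"travel":[-0.0015,0,0.0006],"dr":[0,0,0],"hand":0},
    {"travel":[-0.001,0,0.0004],"dr":[0,0,0],"hand":0},
    {"travel":[0,0,0],"dr":[0,0,0],"hand":0},
    {"travel":[0,0,0],"dr":[0,0,0],"hand":0},
    {"travel":[0,0,0],"dr":[0,0,0],"hand":0},
    {"travel":[0,0,0],"dr":[0,0,0],"hand":0},
  ],
)

```text
clock: 28.2
eef_pos: [0.6243, 0.1593, 0.1831]
orientation: [180.0, 18.7, -178.3]
ft_force: [-23.8, 0.2, 16.6]
opening: 0.0002
```

```bash
python3 - <<'E'
from h import *
say();m,y=look2("t22",(.813,.0620),2)
print("tcp in counter frame", Rz2(-y)@(pose()[0][:2]-m))
E
```

```text
{'clock': np.float64(28.2), 'eef_pos': array([0.6243, 0.1593, 0.1831]), 'orientation': array([ 179.977,   18.688, -178.284]), 'ft_force': array([-23.844,   0.161,  16.585]), 'torque': array([-0.065,  2.878,  0.05 ]), 'opening': np.float64(0.0), 'qpos': array([  8.8  ,  28.932, 102.464,  -4.471,  30.122, -79.417])}
mid [0.8131 0.0626] yaw 2.07 | duct mm [-1.9  0.2] rel yaw 0.02 77 0.06
tcp in counter frame [-0.18516859  0.10346089]
```

>>> jog_arm(
  increments=[
    {"travel":[0.008,0,-0.003],"dr":[0,0,0],"hand":0},
    {"travel":[0.03,0,-0.01],"dr":[0,0,0],"hand":0},
    {"travel":[0.045,0,-0.015],"dr":[0,0,0],"hand":45},
    {"travel":[0.04,-0.02,-0.03],"dr":[0,-0.05,0],"hand":45},
    {"travel":[0,-0.02,-0.03],"dr":[0,-0.05,0],"hand":45},
    {"travel":[0,0,0],"dr":[0,0,0],"hand":45},
    {"travel":[0,0,0],"dr":[0,0,0],"hand":45},
    {"travel":[0,0,0],"dr":[0,0,0],"hand":45},
  ],
)

```text
clock: 29.25
eef_pos: [0.4872, 0.1154, 0.2246]
orientation: [179.8, 25.6, -178.3]
ft_force: [-0.1, 0.0, 0.9]
opening: 0.0383
```

```bash
python3 - <<'E'
from h import *
np.set_printoptions(precision=4,suppress=True)
say();m,y=look2("t23",(.813,.0620),2)
im=cv2.imread("pics/t23.png");crop(im,195,100,315,190,6,"pics/c14.png")
s=vision.get_image("scene")[:,:,::-1].copy();cv2.imwrite("pics/s23.png",s);crop(s,280,130,430,240,5,"pics/c15.png")
# slope plane cast, counter frame, from first image
m0=np.array([.6911,.0608]);y0=-.18
f=lambda x,y:(160+(x+.5)/4-.5,85+(y+.5)/4-.5)
def slope(n,uv,m,y,off=0):
    c,d=ray(n,uv);R=np.eye(3);R[:2,:2]=Rz2(y);c=R.T@(c-[*m,0]);d=R.T@d
    N=np.array([-.5,0,.8660254]);P=np.array([-.12,0,.05])+N*off
    return c+d*((P-c)@N)/(d@N)
for uv in [(333,318),(430,318),(430,535)]: print(slope("top",f(*uv),m0,y0,.004))
a=slope("top",f(333,318),m0,y0,.004);b=slope("top",f(430,535),m0,y0,.004);print("centre",(a+b)/2,"dia",np.linalg.norm(a-b))
E
```

```text
{'clock': np.float64(29.25), 'eef_pos': array([0.4872, 0.1154, 0.2246]), 'orientation': array([ 179.833,   25.589, -178.302]), 'ft_force': array([-0.111,  0.004,  0.878]), 'torque': array([-0.037,  0.204, -0.015]), 'opening': np.float64(0.038), 'qpos': array([  6.015,  15.454, 120.978,  -5.464,  18.109, -80.911])}
mid [0.8132 0.0629] yaw 2.00 | duct mm [-1.8  0.5] rel yaw -0.05 77 0.05
[0.0317 0.0314 0.1422]
[ 0.0318 -0.0305  0.1423]
[-0.0973 -0.0305  0.0677]
centre [-0.0328  0.0005  0.105 ] dia 0.1612744879057403
```

View pics/c14.png

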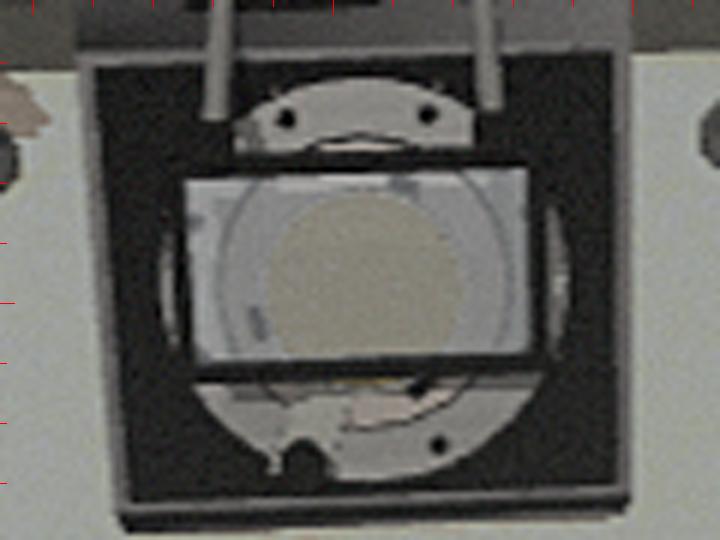

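View pics/c15.png

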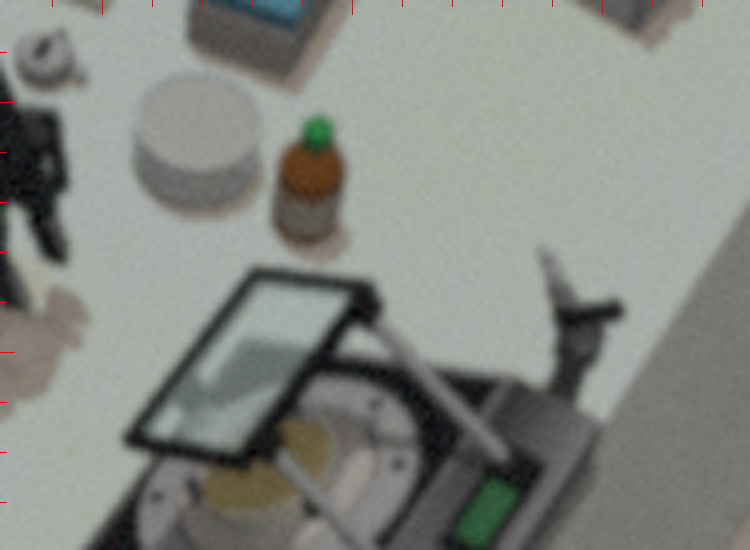

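```bash
cat >> h.py <<'E'
MID=np.array([.8132,.0628]);YAW=2.03
RC=Ro.from_euler("z",YAW,degrees=True)
def cw(p):return np.array([*MID,0])+RC.apply(p)
def knob(th,pull=0):   # th stage angle rad
    a=np.pi/8-th  # angle from downslope toward left
    S=np.array([-.030,0,.102]);D=np.array([-.8660254,0,-.5]);N=np.array([-.5,0,.8660254])
    return cw(S+.08*(np.cos(a)*D+np.sin(a)*np.array([0,1,0]))+(.039+pull)*N)
TILT=35
def tcpfor(p,back=.157,tilt=TILT):
    R=toolR(YAW,tilt);return p-R.apply([0,0,back]),R
E
python3 - <<'E'
from h import *
k=knob(0);N=RC.apply([-.5,0,.866])
print("knob",k.round(4))
for h in(-.011,0,.011): print("proj top",proj("top",k+N*h), "crop14",(proj("top",k+N*h)+.5-[195,100])*6-.5)
im=cv2.imread("pics/t23.png")
g=cv2.cvtColor(im,cv2.COLOR_BGR2GRAY);print(g[168:186,236:256])
p,R=tcpfor(k,.157+.07);print("pre");plan(p,R,6)
p2,R=tcpfor(k);print("grasp",p2)
E
```

```text
knob [0.6987 0.0894 0.0988]
proj top [244.96295686 176.52093013] crop14 [302.27774115 461.62558077]
proj top [244.8319243  177.61513343] crop14 [301.49154583 468.19080057]
proj top [244.69821391 178.73169836] crop14 [300.68928347 474.89019015]
[[122 126 122 121 123 125 124 135 144 142 139 140 141 134 140 136 112 116
  140 139]
 [122 123 121 119 125 119 124 128 136 141 135 137 137 131 136 143 127 121
  143 139]
 [124 119 124 125 122 121 120 126 134 133 137 140 135 140 139 130 112 103
  131 150]
 [122 128 122 120 121 106 119 137 138 140 140 136 134 134 140 109  75  97
   87  71]
 [128 120 119 123 118 109 119 145 143 137 135 143 136 135 142 138 123 124
  125 125]
 [117 135 129 131 132 130 142 120  65  47  60 104 133 141 125 120 127 129
  131 127]
 [ 46 112 138 135 110 128 115  42  23  22  24  43 113 151 115  93 121 124
  123 128]
 [ 24  35  56 108 122  86  39  22  30  35  20  18  42 109 129 125 124 123
  126 122]
 [ 37  28  28  41 124 118  19  36  34  40  38  32  24  57 112 130 122 124
  121 121]
 [ 32  35  24  36  99  98  22  30  33  36  29  35  23  52  78 115 135 132
  126 131]
 [ 38 
[... 478 characters left out ...]
98 102 105 103
  106 103]
 [ 91  81  87  85  83  81  74  66  64  66  64  57  57  53  55  50  57  55
   49  47]
 [ 43  34  34  36  41  23  28  28  35  30  23  22  27  34  25  28  27  25
   29  24]]
pre
travel [-0.0165, -0.0055, -0.0033] dr [-0.0, -0.0275, -0.0009]
travel [-0.0165, -0.0055, -0.0028] dr [-0.0, -0.0274, -0.0008]
travel [-0.0166, -0.0055, -0.0024] dr [-0.0, -0.0275, -0.0009]
travel [-0.0167, -0.0056, -0.0019] dr [-0.0, -0.0274, -0.0008]
travel [-0.0167, -0.0056, -0.0014] dr [-0.0, -0.0275, -0.0009]
travel [-0.0167, -0.0055, -0.001] dr [-0.0, -0.0274, -0.0008]
end [0.5686 0.0848 0.2847] [ 180.     35.   -177.97] perrow mm 17.610792145727007
grasp [0.60868354 0.08618481 0.22742668]
```

>>> jog_arm(
  increments=[
    {"travel":[-0.0165,-0.0055,-0.0033],"dr":[0,-0.0275,-0.001],"hand":45},
    {"travel":[-0.0165,-0.0055,-0.0028],"dr":[0,-0.0275,-0.001],"hand":45},
    {"travel":[-0.0166,-0.0055,-0.0024],"dr":[0,-0.0275,-0.001],"hand":45},
    {"travel":[-0.0167,-0.0056,-0.0019],"dr":[0,-0.0275,-0.001],"hand":45},
    {"travel":[-0.0167,-0.0056,-0.0014],"dr":[0,-0.0275,-0.001],"hand":45},
    {"travel":[-0.0167,-0.0055,-0.001],"dr":[0,-0.0275,-0.001],"hand":45},
    {"travel":[0,0,0],"dr":[0,0,0],"hand":45},
    {"travel":[0,0,0],"dr":[0,0,0],"hand":45},
  ],
)

```text
clock: 30.35
eef_pos: [0.5673, 0.0844, 0.285]
orientation: [-180.0, 35.0, -177.9]
ft_force: [-0.5, -0.5, -0.4]
opening: 0.0384
```

```bash
python3 - <<'E'
from h import *
say()
k=knob(0)+[0,-.0007,0]
p2,R=tcpfor(k);print("grasp",p2);plan(p2,R,6)
im=vision.get_image("top")[:,:,::-1].copy();cv2.imwrite("pics/t24.png",im);crop(im,195,100,315,190,6,"pics/c16.png")
s=vision.get_image("scene")[:,:,::-1].copy();cv2.imwrite("pics/s24.png",s);crop(s,250,130,400,240,5,"pics/c17.png")
E
```

```text
{'clock': np.float64(30.35), 'eef_pos': array([0.5673, 0.0844, 0.285 ]), 'orientation': array([-179.977,   34.972, -177.94 ]), 'ft_force': array([-0.522, -0.475, -0.422]), 'torque': array([-0.022,  0.288, -0.052]), 'opening': np.float64(0.038), 'qpos': array([  1.395,  14.894, 112.503,   1.182,  17.636, -91.67 ])}
grasp [0.60868354 0.08548481 0.22742668]
travel [-0.0001, -0.0001, 0.0118] dr [-0.0, -0.0001, 0.0001]
travel [-0.0002, -0.0, 0.0118] dr [-0.0, -0.0001, 0.0]
travel [-0.0001, -0.0001, 0.0118] dr [-0.0001, -0.0, 0.0001]
travel [-0.0002, -0.0001, 0.0119] dr [0.0, -0.0001, 0.0001]
travel [-0.0001, -0.0, 0.0118] dr [0.0, -0.0001, 0.0001]
travel [-0.0002, -0.0001, 0.0118] dr [-0.0, -0.0001, 0.0]
end [0.6087 0.0855 0.2274] [-180.     35.   -177.97] perrow mm 11.802118453904791
```

View pics/c16.png

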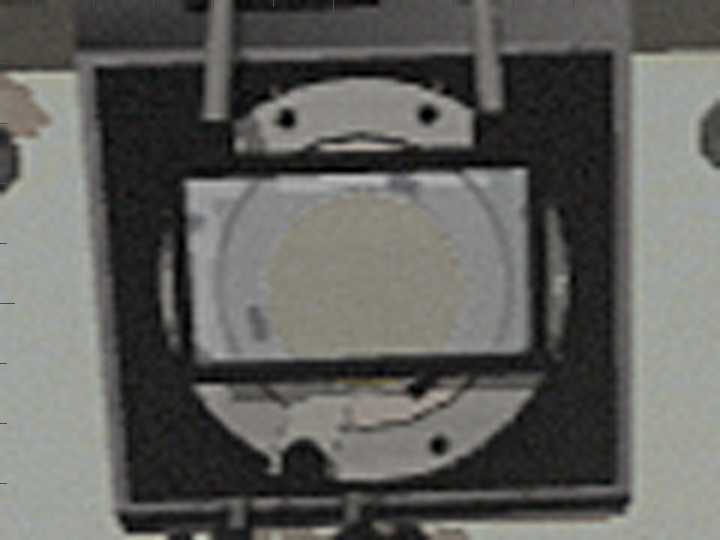

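View pics/c17.png

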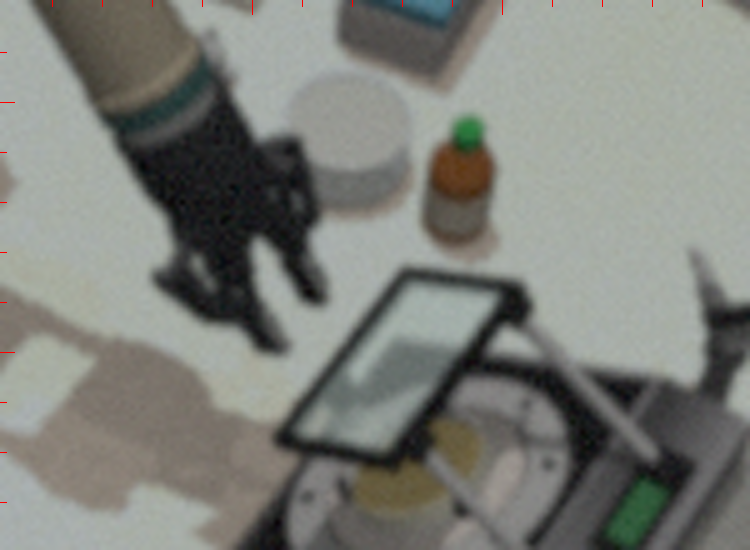

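>>> jog_arm(
  increments=[
    {"travel":[-0.0002,-0.0003,0.0118],"dr":[0,0,0],"hand":45},
    {"travel":[-0.0002,-0.0003,0.0118],"dr":[0,0,0],"hand":45},
    {"travel":[-0.0002,-0.0003,0.0118],"dr":[0,0,0],"hand":45},
    {"travel":[-0.0001,-0.0003,0.0118],"dr":[0,0,0],"hand":45},
    {"travel":[-0.0001,-0.0002,0.0118],"dr":[0,0,0],"hand":45},
    {"travel":[-0.0001,0,0.0118],"dr":[0,0,0],"hand":45},
    {"travel":[0,0,0],"dr":[0,0,0],"hand":45},
    {"travel":[0,0,0],"dr":[0,0,0],"hand":45},
  ],
)

```text
clock: 31.45
eef_pos: [0.6094, 0.0845, 0.2282]
orientation: [-180.0, 35.1, -177.9]
ft_force: [0.5, 0.2, -0.8]
opening: 0.0382
```

```bash
python3 - <<'E'
from h import *
say()
im=vision.get_image("top")[:,:,::-1].copy();cv2.imwrite("pics/t25.png",im);crop(im,195,100,315,190,6,"pics/c18.png")
s=vision.get_image("scene")[:,:,::-1].copy();cv2.imwrite("pics/s25.png",s);crop(s,250,130,400,240,5,"pics/c19.png")
E
```

```text
{'clock': np.float64(31.45), 'eef_pos': array([0.6094, 0.0845, 0.2282]), 'orientation': array([-179.971,   35.086, -177.933]), 'ft_force': array([ 0.489,  0.202, -0.834]), 'torque': array([0.032, 0.228, 0.032]), 'opening': np.float64(0.038), 'qpos': array([  1.287,  22.299, 111.46 ,   2.164,  11.165, -92.761])}
```

View pics/c18.png

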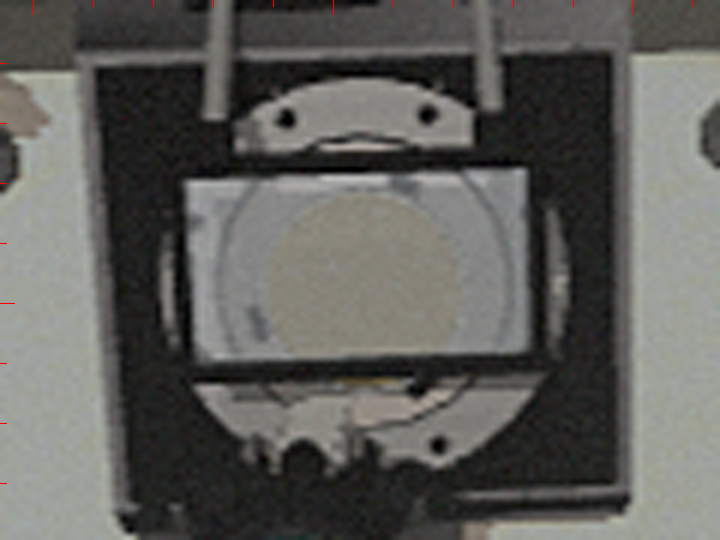

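View pics/c19.png

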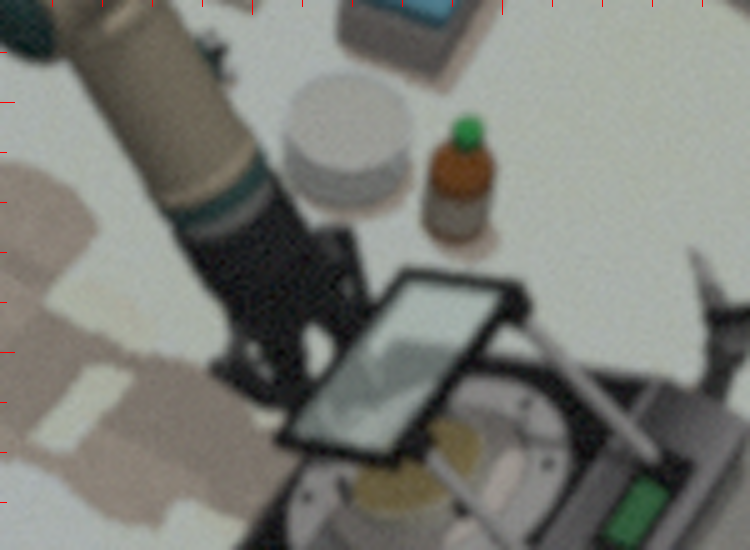

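>>> jog_arm(
  increments=[
    {"travel":[0,0.0012,0],"dr":[0,0,0],"hand":40},
    {"travel":[0,0,0],"dr":[0,0,0],"hand":30},
    {"travel":[0,0,0],"dr":[0,0,0],"hand":20},
    {"travel":[0,0,0],"dr":[0,0,0],"hand":10},
    {"travel":[0,0,0],"dr":[0,0,0],"hand":0},
    {"travel":[0,0,0],"dr":[0,0,0],"hand":0},
    {"travel":[0,0,0],"dr":[0,0,0],"hand":0},
    {"travel":[0,0,0],"dr":[0,0,0],"hand":0},
  ],
)

```text
clock: 32.55
eef_pos: [0.6093, 0.0858, 0.2285]
orientation: [-180.0, 35.1, -177.9]
ft_force: [-3.5, 0.6, 5.0]
opening: 0.0202
```

```bash
python3 - <<'E'
from h import *
say()
im=vision.get_image("top")[:,:,::-1].copy();cv2.imwrite("pics/t26.png",im);crop(im,195,100,315,190,6,"pics/c20.png")
E
```

```text
{'clock': np.float64(32.55), 'eef_pos': array([0.6093, 0.0858, 0.2285]), 'orientation': array([-179.974,   35.109, -177.933]), 'ft_force': array([-3.534,  0.613,  5.04 ]), 'torque': array([0.048, 0.383, 0.035]), 'opening': np.float64(0.02), 'qpos': array([  1.429,  22.278, 111.444,   1.759,  11.175, -92.247])}
```

View pics/c20.png

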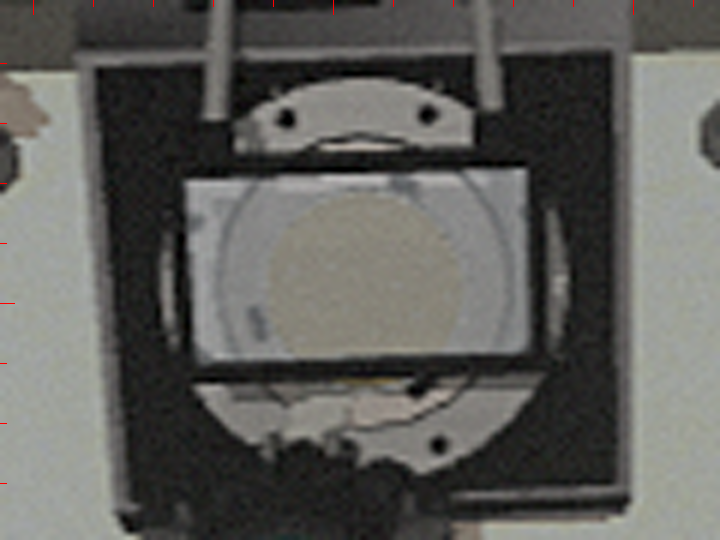

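>>> jog_arm(
  increments=[
    {"travel":[-0.0002,0,-0.002],"dr":[0,0,0],"hand":0},
    {"travel":[-0.0002,0,-0.002],"dr":[0,0,0],"hand":0},
    {"travel":[-0.0002,0,-0.002],"dr":[0,0,0],"hand":0},
    {"travel":[-0.0002,0,-0.002],"dr":[0,0,0],"hand":0},
    {"travel":[-0.0001,0,-0.001],"dr":[0,0,0],"hand":0},
    {"travel":[0,0,0],"dr":[0,0,0],"hand":0},
    {"travel":[0,0,0],"dr":[0,0,0],"hand":0},
    {"travel":[0,0,0],"dr":[0,0,0],"hand":0},
  ],
)

```text
clock: 33.6
eef_pos: [0.6049, 0.0855, 0.2359]
orientation: [-180.0, 35.1, -177.9]
ft_force: [4.5, -0.3, -5.9]
opening: 0.0201
```

```bash
python3 - <<'E'
from h import *
say();p,_=pose();N=RC.apply([-.5,0,.866]);print("pulled",(p-np.array([.6093,.0858,.2285]))@N, "F.N",telemetry.sense()["ft_force"]@N)
# arc rows: steps in tool frame
R=toolR(YAW,35)
for n in (9,):
    th=np.linspace(0,np.pi/4,n+1);P=np.array([knob(t) for t in th]);print(R.inv().apply(np.diff(P,axis=0)).round(4).tolist())
E
```

```text
{'clock': np.float64(33.6), 'eef_pos': array([0.6049, 0.0855, 0.2359]), 'orientation': array([-179.966,   35.071, -177.935]), 'ft_force': array([ 4.532, -0.29 , -5.874]), 'torque': array([-0.138,  0.12 , -0.08 ]), 'opening': np.float64(0.02), 'qpos': array([  1.411,  21.382, 111.506,   1.639,  12.048, -92.139])}
pulled 0.008633103695163197 F.N -7.34585156662297
[[0.0024, -0.0066, -0.0002], [0.0018, -0.0067, -0.0002], [0.0012, -0.0069, -0.0001], [0.0006, -0.007, -0.0001], [0.0, -0.007, -0.0], [-0.0006, -0.007, 0.0001], [-0.0012, -0.0069, 0.0001], [-0.0018, -0.0067, 0.0002], [-0.0024, -0.0066, 0.0002]]
```

>>> jog_arm(
  increments=[
    {"travel":[0.0024,-0.0066,-0.0002],"dr":[0,0,0],"hand":0},
    {"travel":[0.0018,-0.0067,-0.0002],"dr":[0,0,0],"hand":0},
    {"travel":[0.0012,-0.0069,-0.0001],"dr":[0,0,0],"hand":0},
    {"travel":[0.0006,-0.007,-0.0001],"dr":[0,0,0],"hand":0},
    {"travel":[0,-0.007,0],"dr":[0,0,0],"hand":0},
    {"travel":[-0.0006,-0.007,0.0001],"dr":[0,0,0],"hand":0},
    {"travel":[-0.0012,-0.0069,0.0001],"dr":[0,0,0],"hand":0},
    {"travel":[-0.0018,-0.0067,0.0002],"dr":[0,0,0],"hand":0},
  ],
)

```text
clock: 34.6
eef_pos: [0.6048, 0.0309, 0.2348]
orientation: [180.0, 35.1, -177.9]
ft_force: [4.8, 1.5, -4.5]
opening: 0.02
```

```bash
python3 - <<'E'
from h import *
say();p,_=pose();N=RC.apply([-.5,0,.866]);print("pulled",(p-np.array([.6093,.0858,.2285]))@N, "F.N",telemetry.sense()["ft_force"]@N)
g0,_=tcpfor(knob(0));L=RC.inv().apply(p-np.array([.6093,.0858,.2285]));print("counter-frame move",L)
print("expected", RC.inv().apply(knob(.698,.0086)-knob(0)))
m,y=look2("t27",(.813,.0620),2)
im=cv2.imread("pics/t27.png");crop(im,195,100,315,190,6,"pics/c21.png")
E
```

```text
{'clock': np.float64(34.6), 'eef_pos': array([0.6048, 0.0309, 0.2348]), 'orientation': array([ 179.998,   35.073, -177.933]), 'ft_force': array([ 4.804,  1.463, -4.507]), 'torque': array([0.2  , 0.062, 0.098]), 'opening': np.float64(0.02), 'qpos': array([  -4.935,   21.069,  112.319,   19.046,   12.401, -114.373])}
pulled 0.008721209482824665 F.N -6.329760389589815
counter-frame move [-0.0064508 -0.0547287  0.0063462]
expected [-0.00636994 -0.05466109  0.00625274]
mid [0.8131 0.0627] yaw 2.02 | duct mm [-1.9  0.3] rel yaw -0.03 77 0.04
```

View pics/c21.png

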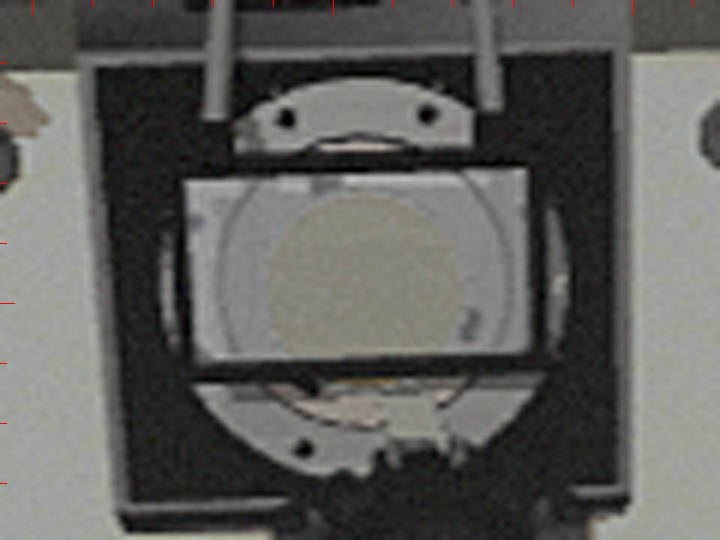

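>>> jog_arm(
  increments=[
    {"travel":[-0.0024,-0.0066,0.0002],"dr":[0,0,0],"hand":0},
    {"travel":[0,0,0],"dr":[0,0,0],"hand":0},
    {"travel":[0.0001,0,0.0015],"dr":[0,0,0],"hand":0},
    {"travel":[0.0001,0,0.0015],"dr":[0,0,0],"hand":0},
    {"travel":[0.0001,0,0.0015],"dr":[0,0,0],"hand":0},
    {"travel":[0.0001,0,0.0015],"dr":[0,0,0],"hand":0},
    {"travel":[0,0,0],"dr":[0,0,0],"hand":0},
    {"travel":[0,0,0],"dr":[0,0,0],"hand":0},
  ],
)

```text
clock: 35.65
eef_pos: [0.6102, 0.0244, 0.2309]
orientation: [-180.0, 35.1, -177.9]
ft_force: [4.6, 1.2, -4.8]
opening: 0.02
```

```bash
python3 - <<'E'
from h import *
say();p,_=pose();N=RC.apply([-.5,0,.866]);print("pulled",(p-np.array([.6093,.0858,.2285]))@N, "F.N",telemetry.sense()["ft_force"]@N)
L=RC.inv().apply(p-np.array([.6093,.0858,.2285]));print("counter-frame move",L)
print("expected", RC.inv().apply(knob(.785,.003)-knob(0)))
E
```

```text
{'clock': np.float64(35.65), 'eef_pos': array([0.6102, 0.0244, 0.2309]), 'orientation': array([-179.983,   35.074, -177.937]), 'ft_force': array([ 4.647,  1.206, -4.847]), 'torque': array([0.081, 0.146, 0.131]), 'opening': np.float64(0.02), 'qpos': array([  -5.619,   21.731,  111.941,   21.061,   12.293, -116.919])}
pulled 0.0027126708168542985 F.N -6.540586650152787
counter-frame move [-0.0013003  -0.06139284  0.00238166]
expected [-0.00151055 -0.06119992  0.00259198]
```

>>> jog_arm(
  increments=[
    {"travel":[0.0001,0,0.001],"dr":[0,0,0],"hand":0},
    {"travel":[0.0001,0,0.001],"dr":[0,0,0],"hand":0},
    {"travel":[0,0,0],"dr":[0,0,0],"hand":0},
    {"travel":[0,0,0],"dr":[0,0,0],"hand":0},
    {"travel":[0,0,0],"dr":[0,0,0],"hand":0},
    {"travel":[0,0,0],"dr":[0,0,0],"hand":0},
    {"travel":[0,0,0],"dr":[0,0,0],"hand":0},
    {"travel":[0,0,0],"dr":[0,0,0],"hand":0},
  ],
)

```text
clock: 36.65
eef_pos: [0.6112, 0.0243, 0.2291]
orientation: [-180.0, 35.1, -177.9]
ft_force: [3.2, 1.9, -3.4]
opening: 0.0202
```

```bash
python3 - <<'E'
from h import *
for i in range(3):
    s=telemetry.sense();N=RC.apply([-.5,0,.866]);p=s["eef_pos"];print("pulled",(p-np.array([.6093,.0858,.2285]))@N, "F.N",s["ft_force"]@N,s["ft_force"]);vision.get_image("top")
E
```

```text
pulled 0.0006981012583990376 F.N -4.5392900203784805 [ 3.20311571  1.89331297 -3.35473912]
pulled 0.0007096130438249631 F.N -4.892837697821874 [ 3.70677698  0.81671495 -3.49439632]
pulled 0.000703442114642112 F.N -4.939822779303278 [ 3.61966621  1.30770998 -3.58887314]
```

>>> jog_arm(
  increments=[
    {"travel":[0,0,0],"dr":[0,0,0],"hand":45},
    {"travel":[0,0,0],"dr":[0,0,0],"hand":45},
    {"travel":[0,0,0],"dr":[0,0,0],"hand":45},
    {"travel":[0,0,0],"dr":[0,0,0],"hand":45},
    {"travel":[0,0,-0.012],"dr":[0,0,0],"hand":45},
    {"travel":[0,0,-0.03],"dr":[0,0,0],"hand":45},
    {"travel":[0,0,-0.04],"dr":[0,0,0],"hand":45},
    {"travel":[0.01,0,-0.05],"dr":[0,0,0],"hand":45},
  ],
)

```text
clock: 37.8
eef_pos: [0.5267, 0.0212, 0.3328]
orientation: [-179.9, 35.1, -177.9]
ft_force: [0.1, -0.3, 1.0]
opening: 0.0382
```

```bash
python3 - <<'E'
from h import *
say();m,y=look2("t28",(.813,.0620),2)
im=cv2.imread("pics/t28.png");crop(im,195,100,315,190,6,"pics/c22.png")
g=cv2.cvtColor(im,cv2.COLOR_BGR2GRAY);print(g[170:181,258:278])
k=knob(np.pi/4);print(proj("top",k),proj("top",k+RC.apply([-.5,0,.866])*.011),proj("top",knob(np.pi/4,.005)+RC.apply([-.5,0,.866])*.011))
E
```

```text
{'clock': np.float64(37.8), 'eef_pos': array([0.5267, 0.0212, 0.3328]), 'orientation': array([-179.931,   35.134, -177.922]), 'ft_force': array([ 0.053, -0.305,  1.012]), 'torque': array([0.047, 0.22 , 0.033]), 'opening': np.float64(0.038), 'qpos': array([  -7.178,    7.668,  113.87 ,   12.874,   24.212, -109.365])}
mid [0.8131 0.0624] yaw 2.02 | duct mm [-1.9 -0. ] rel yaw -0.03 77 0.04
[[114  88  77 122 149 136 139 141 140 139 139 139 124 118 126 120 126 121
  124 130]
 [ 94  97 117 115 124 135 143 141 140 146 143 144 151 114 100 130 121 126
  133 122]
 [127 125 128 123 143 145 139 138 128  75  66  90 124 131 119 134 129 138
  117  60]
 [126 124 127 133 119 122 144 113  50  20  28  28  44 127 116 102 139 113
   55  30]
 [124 125 124 127 119 149 128  55  21  29  23  27  21  44  83  97  98  61
   22  32]
 [124 124 130 121 123 123  85  27  26  29  33  32  18  19 117 113  26  29
   25  32]
 [133 132 129 126 136 122  69  14  33  30  33  35  30  20 127 132  49  29
   34  32]
 [126 130 133 134 136 141 105  26  32  31  33  36  35  27  74  84  41  29
   36  36]
 [138 134 136 140 142 147 108  22  34  33  31  21  32  23  33  32  33  26
   36  28]
 [149 130 106  94  79  68  29  31  32  35  38  33  33  23  23  23  34  33
   34  32]
 [ 40  42  33  28  32  23  32  27  31  34  32  32  35  20  27  29  31  27
   27  27]]
[267.89337125 176.77930034] [267.99510609 177.88513107] [268.04203859 178.39526002]
```

View pics/c22.png

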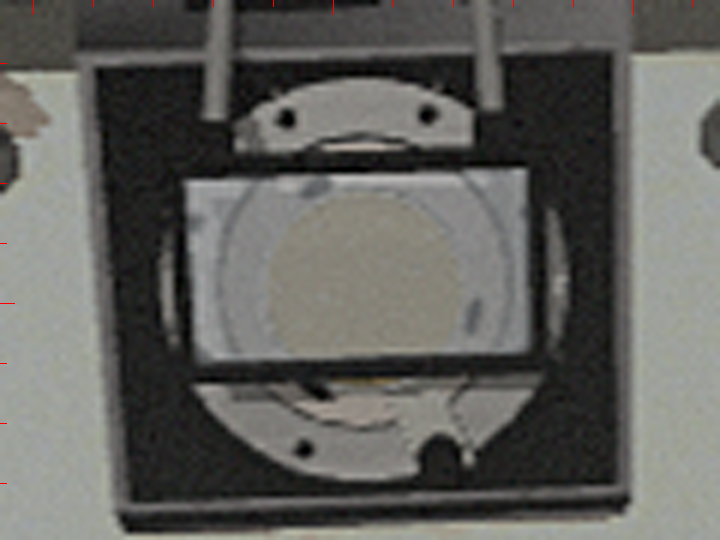

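```bash
python3 - <<'E'
from h import *
a=cv2.imread("pics/top0.png");b=cv2.imread("pics/t28.png")
d=cv2.GaussianBlur(cv2.absdiff(a,b).max(2),(0,0),1.2);m=(d>40).astype(np.uint8)
n,l,st,c=cv2.connectedComponentsWithStats(m)
for i in range(1,n):
    if st[i,4]>6:print(st[i],c[i].round())
E
```

```text
[270  87  13  11 103] [275.  92.]
[225  88  34  12 277] [242.  93.]
[262  92   7   6  28] [265.  95.]
[235  99   4   2   8] [236. 100.]
[ 209  108   91   63 4019] [255. 134.]
[298 132   4  43  81] [300. 157.]
[  208   137   114   278 12882] [271. 276.]
[257 167   5   4  11] [259. 168.]
[274 169   5   5  18] [276. 171.]
[235 195   6   7  31] [237. 198.]
[305 236   5   3  10] [307. 237.]
[  86  270   56   71 1847] [111. 304.]
[ 140  287   82  127 3149] [188. 343.]
[108 333  13   6  47] [115. 335.]
[   0  353   56   54 1699] [ 22. 384.]
[246 359  16  27 154] [253. 369.]
[217 375  44  45 742] [233. 397.]
[262 410   8   5  23] [265. 412.]
```

View pics/t28.png

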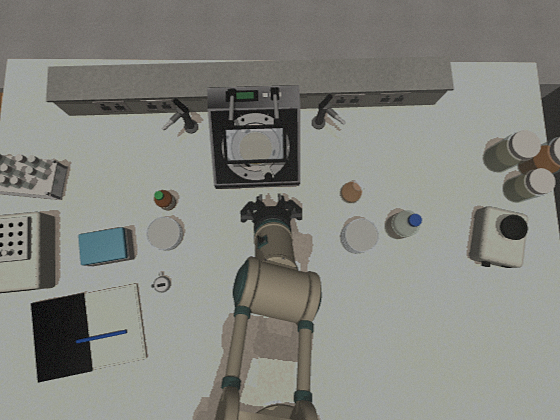

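The arm is clear of everything. The top view shows the counter against the duct between the taps, the knob at the right-hand hole and the bystanders where they were. The only image changes are the counter, the arm and its shadow. I'm handing the job in.

```bash
python3 -c "
from bench import ticket
print(ticket.close_job())"
```

```text
the job is handed in; nothing more can be done
None
```

The counter is back against the duct, centred between the taps, and the stage is indexed one hole anticlockwise. I handed the job in with about 38 s used of the 69 allowed.

**Walk:** I pushed the near corners in turn, left first. The swings past square measured −8.2° (left), +8.1° (right) and −8.4° (left). After that I made smaller pushes: right to +4.7°, left to −0.6°, then each corner until it was firm.

**Flush and centred:**
- **Flush:** each near corner took 22 to 24 N without the counter moving, well over the 9 to 16 N that shoves it. Its final yaw is within about 0.1° of the duct's.
- **Centred:** it is within about 1 mm of the middle by the top camera and the duct's ends. The side camera on its own put the taps' middle about 3 to 4 mm further right.
- **Depth:** the camera put the counter 1.9 mm short of the duct's face. That is within the 2 mm calibration, so I trusted the contact.

**Index knob:** I pulled the knob out about 8.6 mm, moved it along the 45° arc and lowered it. At 0.7 mm out the pull was about 4.7 N, close to the 4.3 N expected from the spring, so the pin is in the hole. After letting go, the picture shows the knob within about 0.5 mm of the next hole's position.

**Other things on the bench:** a comparison of the first and last pictures shows changes only at the counter, the arm and its shadow. I saw no sign of contact with the magnifier or taps. One early move stopped short near a wrist joint limit, and I used a smaller tilt after that.

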